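# Build the pressing stack for two resin castings

### The arm

A 6-joint arm with a two-finger parallel gripper is mounted at the origin on the work surface. World frame = base frame: x ahead of the robot, y to its left, z up, the work surface at z = 0. Lengths are in m, angles in rad, forces in N, time in s.
With the tool pointing down it reaches from about 0.375 to 0.975 m from the base axis. Payload 3.8 kg.
Tool frame: the origin (TCP) lies midway between the tips of the shut fingers; the grasp point (between the pads) lies bot.grasp_offset behind it (bot.grasp_offset is the distance from the TCP to the grasp point, in m); z points along the fingers, y is the direction in which the jaws open and shut (so a half turn about z gives the same grasp; the last joint's range is limited). The gripper opens to 85 mm and grips with 20 to 120 N. Pads are 22 mm wide; open, the fingers measure 114 mm over their backs; the gripper's body (76 mm by 85 mm) begins 54 mm behind the grasp point. The pads swing forward as they close: fully open they stand 13 mm farther back than shut.
Start: joints at [-0.037, 0.264, 1.604, -0, 1.274, -0.037], TCP at [0.675, -0, 0.231] pointing down, gripper open.
Joint ranges: [-2.63, 2.63], [-0.94, 2.18], [0.31, 2.57], [-1.31, 4.45], [0, 2.66], [-2.55, 2.55]. Speed limits (rad/s): [2.57, 2.57, 3.14, 3.14, 3.14, 3.14].

### API

Orientations are given as a rotation vector (axis times angle).
In Python, from workcell import read_state, viewer, job, bot gives the robot as it stands.
- The arm moves only by the shell command python3 -m crank 'ROWS' [FORCE]. ROWS is text: rows parted by semicolons, each of 7 numbers parted by spaces: the shift along the tool's x, y, z in mm, then the turn, a rotation vector about the tool's x, y, z in rad, then the closure in counts, from 0 (fully open) to 255 (shut). A call has 1 to 20 rows; each row is the pose to reach, as a shift and turn from the pose commanded when the call began, along the tool's axes at that moment; what a row does not reach only later rows make up. A row lasts 1/8 s, in which the tool goes at most 62.5 mm and 10.7 degrees, less where a joint would pass 70% of its speed; a pose out of reach is approached as far as the arm can. A call with a gripper value outside its range is refused whole. The fingers move at their own pace and stop on an object; FORCE is the grip in N (left out, the last holds). Time passes only in rows, so rows that repeat a pose let the fingers close. It gives the time, the measured TCP pose, the force and the opening at its end, in the units of the state.
- read_state(): the state, without advancing time (a new reading comes with each control period).
- viewer.read_camera(name): name is "scene" or "side" or "wrist"; returns a dict with "pixels" (480x640x3 uint8, red, green, blue), "vertical_fov" (degrees; the focal length in pixels is half the picture's height over the tangent of half this angle, whatever the lens; pixels are square), "cx", "cy" (the principal point, pixels), "view" (4x4, takes a point from world to camera coordinates); the wrist camera has in their place "tool_from_camera" (4x4, takes a point from camera to tool coordinates, whose origin is the TCP and whose axes are the flange's). Camera axes: x right, y up, looking along -z (the intrinsics and any distortion apply to the point x, -y, -z); pixel columns grow to the right and rows downward; lengths in m; the calibration is good to about 2 mm. A picture is of the moment at which its call begins: read the wrist's pose just before it. There is no depth.
- job.finish_job(): hands the job in, once; it reports no verdict.
The state is a dict: "time": time; "q": joint angles; "joint_vel": joint speeds; "joint_torque": joint torques, N m; "tool_pos": TCP position; "tcp_rot": TCP orientation; "wrist_force": force on the tool from outside, world axes, zero at the start; "torque": the same for the moment, N m; "width": opening from 0.0 (shut) to 1.0 (fully open).
Only numpy, scipy, OpenCV 4.12 (cv2) and the standard library are available. Lean on these libraries where they do the work, as an engineer would, in place of code of your own. Each camera call takes 0.05 s, during which the arm holds its last target.

### The job

Build a pressing stack on the dark wooden levelling board so that the two resin castings cannot warp: first set the white two-pocket tray in the middle of the board, lengthwise along it, then lay each casting flat in the pocket of its own shape (rectangular block and round disc), then lay the aluminium plate over both castings, centred on the tray and lengthwise along it, and last stand the steel weight upright on the middle of the plate. Everything is to be let go and at rest, and the small white mixing cup standing among the things must be neither tipped over nor pushed away.

Things in the scene. Friction and masses are not known exactly. Their poses are not given: they have to be found in the camera images.
- board: Levelling board, the target of the stack: a flat dark-wood board, 124 (own x) x 150 (own y, its length) x 12 mm high, with four tiny flat brass dots in its corners. Fixed to the table. Origin: centre of its underside, on the table top; its upper face is 12 mm above the origin.
- tray: White stiff silicone tray, loose, 0.2 kg, 62 (own x) x 125 (own y, length) x 18 mm high; origin: centre of its underside. Two pockets 12 mm deep (floors 6 mm above the origin): rectangular, 46 (x) x 54 (y) mm, centred at x 0, y -28.5 mm; round, 48 mm across, centred at x 0, y +31.5 mm. Grip it across the 62 mm width at mid-length. Either way round on the board is right.
- block_casting: Rectangular resin block casting, plain dull teal, loose, 55 g: 38 (own x) x 46 (own y) x 26 mm high. Origin: centre of its underside. It fits only the rectangular pocket, its long side along the tray, with 4 mm of play on each side, and then stands 14 mm proud of the tray's rim: gripped by its upper 11 mm, the fingers clear the rim.
- disc_casting: Round resin disc casting, same dull teal, loose, about 40 g: 40 mm in diameter, 26 mm high, lying flat. Origin: centre of its underside. It belongs in the tray's round pocket (4 mm of play all round) and then stands 14 mm proud of the tray's rim.
- plate: Flat grey aluminium pressing plate, loose, about 0.18 kg: 56 (own x) x 120 (own y, its length) x 10 mm thick, lying flat. Origin: centre of its underside. It can be gripped from above by the fingertips across its 56 mm width. Laid on both castings its underside is 32 mm above the tray's underside.
- weight: Steel weight, loose, 0.3 to 0.6 kg, upright: a cylinder 44 mm in diameter and 36 mm high, above it a thin neck and a knob 28 mm in diameter (from 47 to 58 mm height). Origin: centre of its underside. It can be gripped round the cylinder.
- cup: Small open white mixing cup, a bystander standing among the things: rim 56 mm in diameter, 42 mm high, loose, light. Origin: centre of its underside. Leave it standing where it is.
Mind the look-alikes: they are no part of the job. Leave any yellow look-alike of the block_casting alone. Leave any green look-alike of the disc_casting alone.

How it is judged:
On the way, in this order (a step that is already met when the one before it is completed fails the run):
1. the tray lies in the middle of the board, lengthwise along it, and is let go (horizontal distance between tray and board below 0.015 m and angle between the y axis of tray and the y axis of board, either way round below 0.2 rad and z of tray in the frame of board between 0.009 and 0.015 m and angle between tray's own z axis and vertical below 0.05 rad and contact force between the fingers and tray below 0.1 N), for 0.2 s.
2. both castings lie flat in their own pockets, let go, the tray still in place (horizontal distance between tray and board below 0.015 m and angle between the y axis of tray and the y axis of board, either way round below 0.2 rad and z of tray in the frame of board between 0.009 and 0.015 m and angle between tray's own z axis and vertical below 0.05 rad and x of block_casting in the frame of tray between -0.008 and 0.008 m and y of block_casting in the frame of tray between -0.0365 and -0.0205 m and z of block_casting in the frame of tray between 0.003 and 0.009 m and angle between each of block_casting, disc_casting's own z axis and vertical below 0.1 rad and x of disc_casting in the frame of tray between -0.008 and 0.008 m and y of disc_casting in the frame of tray between 0.0235 and 0.0395 m and z of disc_casting in the frame of tray between 0.003 and 0.009 m and contact force between the fingers and block_casting below 0.1 N and contact force between the fingers and disc_casting below 0.1 N), for 0.2 s.
3. the plate lies on both castings, over the tray, let go (horizontal distance between tray and board below 0.015 m and angle between the y axis of tray and the y axis of board, either way round below 0.2 rad and z of tray in the frame of board between 0.009 and 0.015 m and angle between tray's own z axis and vertical below 0.05 rad and x of block_casting in the frame of tray between -0.008 and 0.008 m and y of block_casting in the frame of tray between -0.0365 and -0.0205 m and z of block_casting in the frame of tray between 0.003 and 0.009 m and angle between each of block_casting, disc_casting's own z axis and vertical below 0.1 rad and x of disc_casting in the frame of tray between -0.008 and 0.008 m and y of disc_casting in the frame of tray between 0.0235 and 0.0395 m and z of disc_casting in the frame of tray between 0.003 and 0.009 m and horizontal distance between plate and tray below 0.015 m and angle between the y axis of plate and the y axis of tray, either way round below 0.2 rad and z of plate in the frame of tray between 0.029 and 0.035 m and angle between plate's own z axis and vertical below 0.08 rad and contact force between the fingers and plate below 0.1 N), for 0.2 s.
At the end, for the whole second after the job is handed in: Tray flat on the board, within 15 mm of its middle and 0.2 rad along it; each casting flat on its own pocket's floor (8 mm); plate level on both castings, within 15 mm and 0.2 rad of the tray; weight upright on the plate within 15 mm of its middle; all at rest, let go (horizontal distance between tray and board below 0.015 m and angle between the y axis of tray and the y axis of board, either way round below 0.2 rad and z of tray in the frame of board between 0.009 and 0.015 m and angle between tray's own z axis and vertical below 0.05 rad and x of block_casting in the frame of tray between -0.008 and 0.008 m and y of block_casting in the frame of tray between -0.0365 and -0.0205 m and z of block_casting in the frame of tray between 0.003 and 0.009 m and angle between each of block_casting, disc_casting, weight's own z axis and vertical below 0.1 rad and x of disc_casting in the frame of tray between -0.008 and 0.008 m and y of disc_casting in the frame of tray between 0.0235 and 0.0395 m and z of disc_casting in the frame of tray between 0.003 and 0.009 m and horizontal distance between plate and tray below 0.015 m and angle between the y axis of plate and the y axis of tray, either way round below 0.2 rad and z of plate in the frame of tray between 0.029 and 0.035 m and angle between plate's own z axis and vertical below 0.08 rad and horizontal distance between weight and plate below 0.015 m and z of weight in the frame of plate between 0.007 and 0.013 m and linear speed of each of tray, block_casting, disc_casting, plate, weight below 0.02 m/s); the robot touches nothing.
It fails at once if the mixing cup is tipped over or pushed more than 40 mm (angle between cup's own z axis and vertical above 0.5 rad or distance of cup from where it was at the start of the episode above 0.04 m).
It also fails if it takes over 128 s, if anything falls off the work surface, if the arm or the gripper's body presses on something with over 40 N, if the wrist force passes 120 N, or if a joint passes its speed limit or range.

## Working session

There is one attempt and no reset: what is moved stays moved. The work goes in short steps, Python scripts to look and compute and a shell command to move; the robot and the scene stay as the last step left them, time stands still between calls to the robot, and variables do not carry over. Pictures are saved under pics/ and viewed, and the job is handed in when it is done.

```bash
ls; mkdir -p pics
python3 - <<'E'
from workcell import read_state, viewer, job, bot
import cv2,numpy as np
s=read_state();print(s);print(bot.grasp_offset,[a for a in dir(bot) if a[0]!='_'])
for n in("scene","side","wrist"):
    c=viewer.read_camera(n);cv2.imwrite(f"pics/{n}0.png",c["pixels"][:,:,::-1])
    print(n,{k:(v.tolist() if hasattr(v,'tolist') else v) for k,v in c.items() if k!="pixels"})
E
```

```text
pics
{'time': 0.0, 'q': array([-3.69246889e-02,  2.64757833e-01,  1.60542629e+00, -1.21829045e-05,
        1.27372314e+00, -3.68852327e-02]), 'joint_vel': array([-0.00103216,  0.00191541,  0.00027439,  0.00140232, -0.00087444,
        0.00037529]), 'joint_torque': array([ 6.10465631e-04, -5.15121067e+01, -3.67308676e+01, -4.07824507e-05,
        1.31324201e-02,  1.46811578e-05]), 'tool_pos': array([6.74233831e-01, 5.73595368e-06, 2.29930665e-01]), 'tcp_rot': array([-2.22028698, -2.22020733,  0.00248635]), 'wrist_force': array([-0.65734596, -0.34570636,  0.00523973]), 'torque': array([-0.04720724, -0.05102604,  0.03066274]), 'width': 1.0017021705374496}
0.0187 ['MotionError', 'grasp_offset']
scene {'vertical_fov': 46.43477481137578, 'cx': 324.95973915329364, 'cy': 233.09298269288493, 'view': [[0.18406368516170798, 0.9828148033701142, -0.01398649638957111, -0.1015616296520714], [-0.8214939016115066, 0.16163312068032018, 0.5468295016860791, 0.3620883086110706], [0.5396928102354116, -0.08916163174653619, 0.8371271552186675, -1.46926103826835], [0.0, 0.0, 0.0, 1.0]]}
side {'vertical_fov': 55.8187449441138, 'cx': 319.83063148278393, 'cy': 233.43846714161427, 'view': [[0.7581126035121933, -0.6516644798501404, -0.024468062808694215, -0.34127994428797415], [0.4003732999194291, 0.435501189148307, 0.806250541061547, -0.2252328499266344], [-0.5147489690204257, -0.6210250558166368, 0.5910679985757581, -0.5798147981448898], [0.0, 0.0, 0.0, 1.0]]}
wrist {'vertical_fov': 66.51674236440218, 'cx': 318.3668870857737, 'cy': 239.15864107814159, 'tool_from_camera': [[0.00119087848634809, 0.9569022631247477, 0.29040771448975955, 0.07479990130043483], [0.9999992387782827, -0.0010457881858370807, -0.0006548052567508755, 0.0002130377194994315], [-0.00032287967520151865, 0.29040827321859347, -0.9569027801166157, -0.14215575813799278], [0.0, 0.0, 0.0, 1.0]]}
```

View pics/scene0.png

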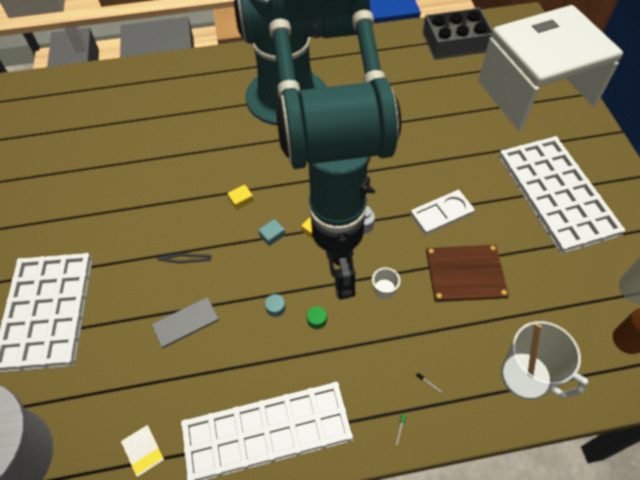

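View pics/side0.png

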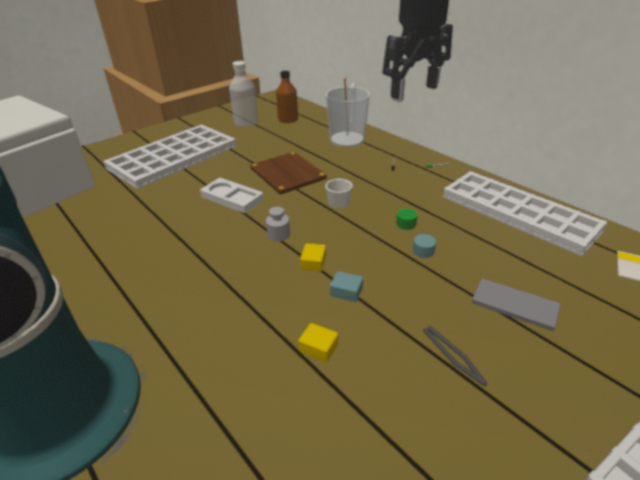

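View pics/wrist0.png

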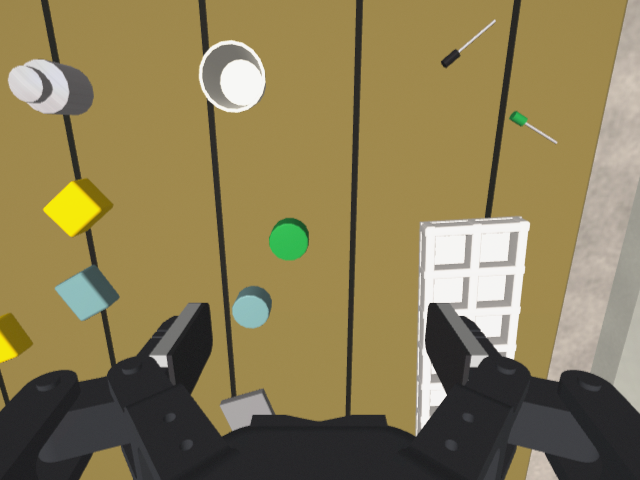

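The scene view shows the following:
- Tray at (443,211), dark board at (467,272) and cup at (386,283).
- Weight partly hidden at (368,218).
- Plate at (185,322).
- Teal block at (272,231), with two yellow look-alikes at (240,195) and (308,226).
- Teal disc at (275,304), with a green look-alike at (317,317).

The teal pieces match the description, so they are the ones to use. The big white grids are mould trays and not part of the job. I'll measure next.

```bash
cat > h.py <<'E'
from workcell import read_state, viewer, job, bot
import cv2,numpy as np
from scipy.spatial.transform import Rotation as Ro
class Cam:
    def __init__(s,n):
        st=read_state();c=viewer.read_camera(n);s.img=c["pixels"][:,:,::-1].copy();s.n=n
        s.f=240/np.tan(np.radians(c["vertical_fov"])/2);s.cx,s.cy=c["cx"],c["cy"]
        if n=="wrist":
            T=np.eye(4);T[:3,:3]=Ro.from_rotvec(st["tcp_rot"]).as_matrix();T[:3,3]=st["tool_pos"]
            s.W=T@c["tool_from_camera"]
        else: s.W=np.linalg.inv(np.array(c["view"]))
    def ray(s,p):
        p=np.atleast_2d(np.asarray(p,float))
        d=np.c_[(p[:,0]-s.cx)/s.f,-(p[:,1]-s.cy)/s.f,-np.ones(len(p))]@s.W[:3,:3].T
        return s.W[:3,3],d
    def at(s,p,z):
        o,d=s.ray(p);return (o+d*((z-o[2])/d[:,2])[:,None])[:,:2]
    def px(s,P):
        P=np.atleast_2d(P);c=(np.c_[P,np.ones(len(P))]@np.linalg.inv(s.W).T)
        return np.c_[s.cx+s.f*c[:,0]/-c[:,2],s.cy-s.f*c[:,1]/-c[:,2]]
    def blobs(s,lo,hi,amin=60,roi=None):
        m=cv2.inRange(cv2.cvtColor(s.img,cv2.COLOR_BGR2HSV),np.array(lo),np.array(hi))
        if roi: 
            k=np.zeros_like(m);k[roi[1]:roi[3],roi[0]:roi[2]]=255;m&=k
        cs,_=cv2.findContours(m,cv2.RETR_EXTERNAL,cv2.CHAIN_APPROX_NONE)
        return [c[:,0] for c in cs if cv2.contourArea(c)>amin]
    def rect(s,c,z):
        "min-area rectangle of contour cast on plane z: centre mm, size mm, direction of long side deg"
        w=(s.at(c,z)*1000).astype(np.float32);b=cv2.boxPoints(cv2.minAreaRect(w))
        e1,e2=b[1]-b[0],b[2]-b[1];L=e1 if np.hypot(*e1)>np.hypot(*e2) else e2
        return b.mean(0).round(1),np.sort([np.hypot(*e1),np.hypot(*e2)]).round(1),round(float(np.degrees(np.arctan2(L[1],L[0]))%180),1)
E
python3 - <<'E'
from h import *
for n in("scene","side"):
    c=Cam(n)
    def g(nm,lo,hi,z,roi=None,amin=60):
        for b in c.blobs(lo,hi,amin,roi): print(n,nm,b.mean(0).round(),cv2.contourArea(b),*c.rect(b,z))
    for p in ((443,211),(467,272),(275,227),(275,302),(185,322)) if n=="scene" else ((225,193),(290,170),(347,283),(425,240),(516,300),(278,228)):
        print(p,cv2.cvtColor(c.img,cv2.COLOR_BGR2HSV)[p[1],p[0]])
    g("teal",(85,50,60),(105,255,255),.026)
    g("board",(0,100,20),(14,255,140),.012,(420,235,520,310) if n=="scene" else (240,140,340,200))
    g("tray",(0,0,150),(180,60,255),.018,(405,180,485,240) if n=="scene" else (190,170,270,215))
    g("plate",(0,0,80),(180,50,180),.010,(140,285,230,355) if n=="scene" else (460,270,570,330))
E
```

```text
(443, 211) [ 24  17 207]
(467, 272) [ 10 165  99]
(275, 227) [ 84  66 173]
(275, 302) [ 85  64 175]
(185, 322) [ 26  12 148]
scene teal [275. 305.] 213.0 [ 608.5 -111.5] [30.5 42.3] 0.3
scene teal [272. 232.] 236.5 [435.  -95.8] [37.2 43.5] 120.0
scene teal [342. 164.] 486.5 [285.7  89.8] [ 40.2 126.4] 88.0
scene teal [294. 113.] 532.0 [90.3  8.1] [ 35.1 167.7] 177.9
scene teal [386. 102.] 469.0 [ 98.3 243.2] [ 33.9 165. ] 176.9
scene teal [259. 103.] 481.0 [ 38.4 -75.8] [ 54.2 165.4] 13.6
scene teal [337. 106.] 3135.0 [ 70.4 125.9] [189.6 210.3] 176.8
scene teal [284.  55.] 583.5 [-133.8   15.3] [ 37.1 203.2] 177.4
scene teal [368.  45.] 489.5 [-125.8  247.5] [ 33.5 209.2] 173.6
scene teal [248.   8.] 138.0 [-356.5  -59.3] [36.2 80.5] 4.7
scene board [466. 273.] 3515.5 [602.8 287.8] [123.8 149.6] 82.2
scene tray [442. 210.] 1338.0 [446.  284.9] [ 65.7 129.1] 106.0
scene plate [185. 322.] 1511.0 [ 602.1 -292.2] [ 58.1 119.8] 109.0
(225, 193) [ 21  13 192]
(290, 170) [ 12 158  97]
(347, 283) [ 87  55 138]
(425, 240) [ 87  60 136]
(516, 300) [ 15   8 124]
(278, 228) [10 17 89]
side teal [ 79. 424.] 5365.0 [ 33.2 -48.8] [115.7 189.1] 35.8
side teal [344. 287.] 413.0 [ 418.  -101.1] [44.  50.7] 34.3
side teal [424. 246.] 246.5 [ 589.9 -120. ] [33.1 55.4] 39.7
side board [288. 172.] 1534.0 [593.8 282.1] [123.5 156.7] 81.8
side tray [231. 191.] 865.5 [443.2 287.1] [ 66.3 127.7] 106.6
side plate [517. 303.] 2160.0 [ 595.6 -292.6] [ 62.9 120.1] 109.0
```

```bash
python3 -m crank '285 -229 0 0 0 -0.28 0;285 -229 0 0 0 -0.28 0;285 -229 0 0 0 -0.28 0;285 -229 0 0 0 -0.28 0;285 -229 0 0 0 -0.28 0;285 -229 0 0 0 -0.28 0;285 -229 0 0 0 -0.28 0;285 -229 0 0 0 -0.28 0;285 -229 0 0 0 -0.28 0;285 -229 0 0 0 -0.28 0'
python3 - <<'E'
from h import *
c=Cam("wrist");cv2.imwrite("pics/w1.png",c.img);s=read_state();print(s["q"],s["wrist_force"])
for nm,lo,hi,z in(("white",(0,0,150),(180,60,255),.018),("board",(0,100,20),(14,255,140),.012)):
    for b in c.blobs(lo,hi,1500): print(nm,b.mean(0).round(),cv2.contourArea(b),*c.rect(b,z))
E
```

```text
time: 1.5
tool_pos: [0.4469, 0.284, 0.2312]
tcp_rot: [1.892, 2.508, -0.0]
wrist_force: [-0.8, -0.2, 0.4]
width: 1.0
[ 5.19451410e-01 -1.22187774e-02  1.91317721e+00 -9.50226054e-05
  1.24083025e+00  2.41418493e-01] [0.02118402 0.06829707 1.15910243]
white [409. 387.] 2306.0 [604.7 106.1] [59.7 83.5] 145.5
white [316. 199.] 7810.0 [444.1 286.7] [ 62.4 124.8] 106.0
```

View pics/w1.png

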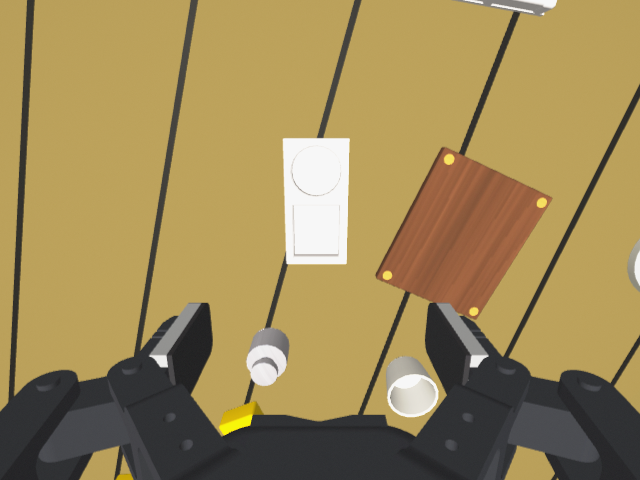

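The wrist view shows the tray at (316,199) with its round pocket at the top, and the whole board at (465,232). The weight is at (265,355) and the cup at (411,388). I'll measure the board, weight and cup here.

Run:
```python
from h import *
c=Cam("wrist")
hsv=cv2.cvtColor(c.img,cv2.COLOR_BGR2HSV)
for p in((465,232),(420,260),(267,345),(262,356),(449,160)):print(p,hsv[p[1],p[0]])
k=np.zeros_like(hsv[...,0]);k[140:325,370:560]=255
m=cv2.inRange(hsv,np.array((0,100,20)),np.array((17,255,190)))&k
cs,_=cv2.findContours(m,cv2.RETR_EXTERNAL,cv2.CHAIN_APPROX_NONE)
b=max(cs,key=cv2.contourArea)[:,0];print("board",*c.rect(b,.012))
m=cv2.inRange(hsv,np.array((20,150,200)),np.array((30,255,255)))&k
cs,_=cv2.findContours(m,cv2.RETR_EXTERNAL,cv2.CHAIN_APPROX_NONE)
d=np.array([c.at(x[:,0],.012).mean(0)*1000 for x in cs if 30<cv2.contourArea(x)<200]);print(d.round(1),d.mean(0))
big=cv2.resize(c.img[310:420,230:450],None,fx=3,fy=3,interpolation=cv2.INTER_CUBIC);cv2.imwrite("pics/w1c.png",big)
```

```text
(465, 232) [ 11 150 151]
(420, 260) [ 11 149 156]
(267, 345) [120   3 226]
(262, 356) [  0   1 240]
(449, 160) [ 26 151 246]
board [597.3 291.3] [125.8 149.3] 82.2
[[643.3 217.9]
 [538.1 232.4]
 [661.2 349.1]
 [555.8 363.4]] [599.58049225 290.68386669]
```

View pics/w1c.png

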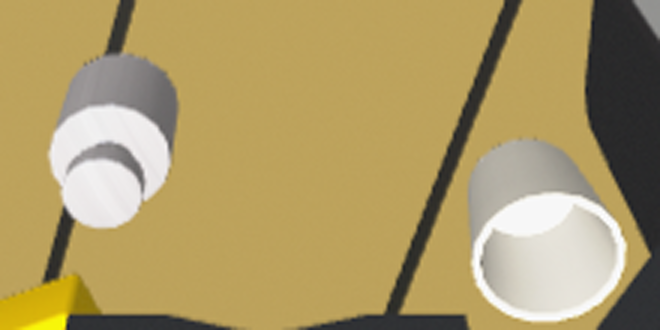

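```bash
cat >> h.py <<'E'
def to(x,y,z,jaw):
    "mm, jaw deg (direction of tool y, mod 180) -> shift along tool axes in mm and turn about tool z"
    s=read_state();R=Ro.from_rotvec(s["tcp_rot"]).as_matrix()
    d=R.T@(np.array([x,y,z])-s["tool_pos"]*1000)
    cur=np.degrees(np.arctan2(R[1,1],R[0,1]));t=(jaw-cur+90)%180-90
    tilt=np.degrees(np.arccos(-R[2,2]))
    print("pos",(s["tool_pos"]*1000).round(1),"jaw",round(cur,2),"tilt",round(tilt,2),"-> shift",d.round(1),"turn z",round(-np.radians(t),3),"q6",s["q"][5].round(2))
E
python3 -c "
from h import *
to(444.1,286.7,-1,16)"
```

```text
pos [446.6 284.2 231.2] jaw 15.94 tilt 0.01 -> shift [  3.1  -1.7 232.2] turn z -0.001 q6 0.24
```

```bash
python3 -m crank '3 -2 60 0 0 0 0;3 -2 120 0 0 0 0;3 -2 180 0 0 0 0;3 -2 205 0 0 0 0;3 -2 215 0 0 0 0;3 -2 222 0 0 0 0;3 -2 228 0 0 0 0;3 -2 231 0 0 0 0;3 -2 231 0 0 0 0;3 -2 231 0 0 0 0' 40; python3 -c "
from h import *
to(444.1,286.7,-1,16)
c=Cam('wrist');cv2.imwrite('pics/w2.png',c.img);c=Cam('side');cv2.imwrite('pics/s2.png',cv2.resize(c.img[130:250,150:330],None,fx=4,fy=4))"
```

```text
time: 2.85
tool_pos: [0.4436, 0.2876, 0.0008]
tcp_rot: [1.889, 2.509, 0.001]
wrist_force: [-0.7, 0.7, -0.3]
width: 1.003
pos [443.6 287.6   0.8] jaw 16.05 tilt 0.05 -> shift [-1.   0.3  1.8] turn z 0.001 q6 0.25
```

View pics/w2.png

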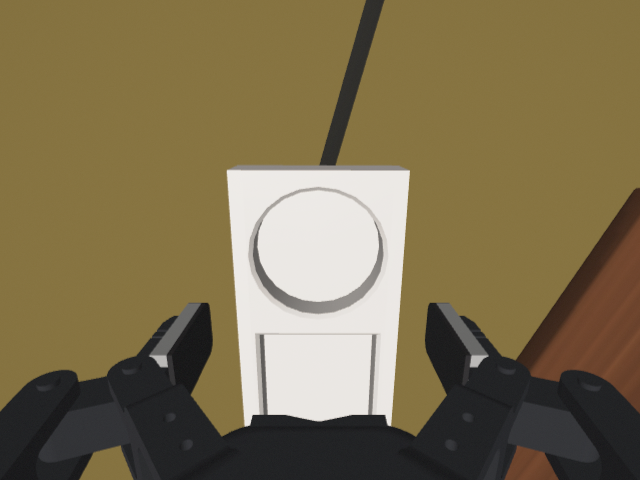

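View pics/s2.png

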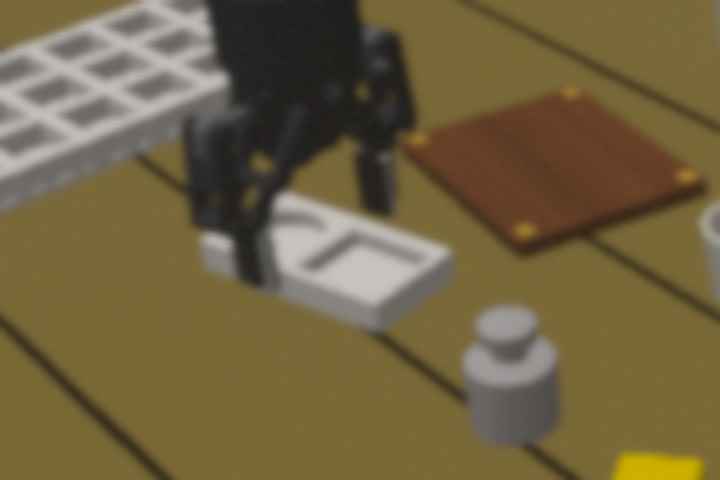

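The fingers straddle the tray at mid-length, so I'll close.

```bash
python3 -m crank '0 0 0 0 0 0 60;0 0 0 0 0 0 90;0 0 0 0 0 0 120;0 0 0 0 0 0 120;0 0 0 0 0 0 120;0 0 0 0 0 0 120' 40; python3 -c "
from h import *
print(read_state()['width'])"; python3 -m crank '0 0 -15 0 0 0 120;0 0 -40 0 0 0 120;0 0 -70 0 0 0 120;0 0 -70 0 0 0 120;0 0 -70 0 0 0 120'; python3 -c "
from h import *
c=Cam('wrist');cv2.imwrite('pics/w3.png',c.img);c=Cam('side');cv2.imwrite('pics/s3.png',cv2.resize(c.img[100:250,130:330],None,fx=4,fy=4))
to(599.6,290.7,60,-7.8)
"
```

```text
time: 3.7
tool_pos: [0.4435, 0.2875, 0.0007]
tcp_rot: [1.89, 2.51, 0.001]
wrist_force: [-1.0, -0.1, 4.9]
width: 0.711
0.711430094568069
time: 4.32
tool_pos: [0.4425, 0.2869, 0.0695]
tcp_rot: [-1.889, -2.509, 0.002]
wrist_force: [-0.9, -0.5, -2.7]
width: 0.714
pos [441.9 286.5  68.6] jaw 16.04 tilt 0.18 -> shift [-39.6 152.7   8.2] turn z 0.416 q6 0.25
```

View pics/w3.png

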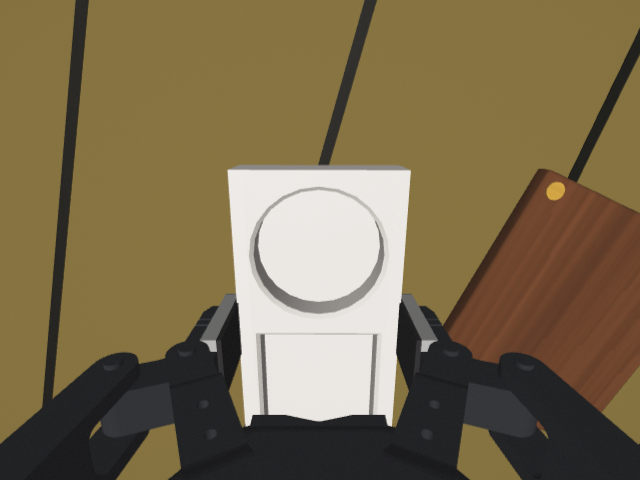

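View pics/s3.png

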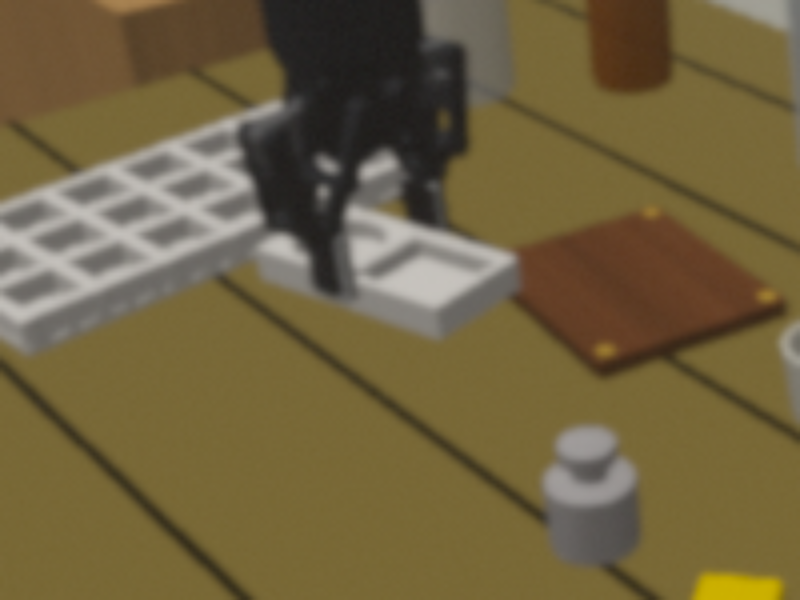

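```bash
python3 -m crank '-13 51 5 0 0 0.14 120;-27 102 8 0 0 0.28 120;-40 153 8 0 0 0.416 120;-40 153 8 0 0 0.416 120;-40 153 8 0 0 0.416 120;-40 153 8 0 0 0.416 120'; python3 -c "
from h import *
to(600,290.5,14,-7.8)
c=Cam('wrist');cv2.imwrite('pics/w4.png',c.img)
hsv=cv2.cvtColor(c.img,cv2.COLOR_BGR2HSV)
m=cv2.inRange(hsv,np.array((20,150,120)),np.array((30,255,255)))
cs,_=cv2.findContours(m,cv2.RETR_EXTERNAL,cv2.CHAIN_APPROX_NONE)
for x in cs:
  if 60<cv2.contourArea(x)<900: print(x[:,0].mean(0), c.at(x[:,0],.012).mean(0)*1000)
"
```

```text
time: 5.18
tool_pos: [0.5993, 0.2909, 0.0611]
tcp_rot: [-2.366, -2.066, 0.004]
wrist_force: [0.6, 0.6, -0.9]
width: 0.714
pos [599.3 290.9  61.1] jaw -7.74 tilt 0.16 -> shift [-0.2  0.8 47.1] turn z 0.001 q6 0.55
[422.98148148 147.03703704] [660.7438623  348.73268168]
[213.87272727 146.8       ] [555.66527292 362.98827106]
```

View pics/w4.png

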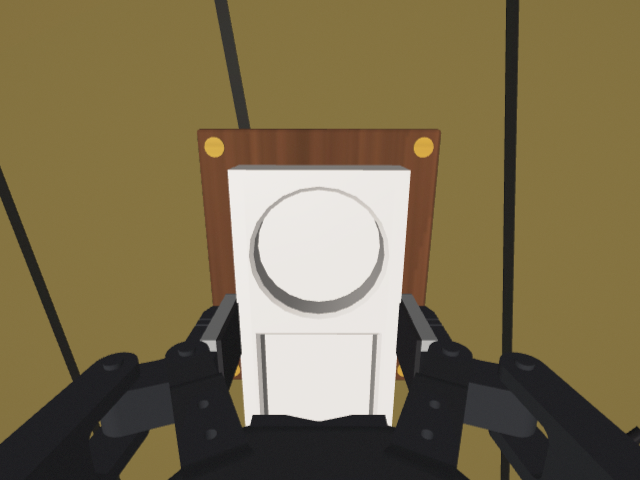

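The tray is aligned over the board (dots at (214,147) and (423,147)), so I'll lower it and release.

```bash
python3 -m crank '0 1 20 0 0 0 120;0 1 35 0 0 0 120;0 1 42 0 0 0 120;0 1 45 0 0 0 120;0 1 47 0 0 0 120;0 1 48 0 0 0 120;0 1 48 0 0 0 120;0 1 48 0 0 0 120'; python3 -m crank '0 0 0 0 0 0 80;0 0 0 0 0 0 60;0 0 0 0 0 0 30;0 0 0 0 0 0 0;0 0 0 0 0 0 0;0 0 -40 0 0 0 0;0 0 -100 0 0 0 0;0 0 -160 0 0 0 0;0 0 -220 0 0 0 0;0 0 -220 0 0 0 0;0 0 -220 0 0 0 0;0 0 -220 0 0 0 0'; python3 -c "
from h import *
c=Cam('wrist');cv2.imwrite('pics/w5.png',c.img)
for b in c.blobs((0,0,150),(180,60,255),1500): print(b.mean(0).round(),cv2.contourArea(b),*c.rect(b,.030))
to(0,0,0,0)
"
```

```text
time: 6.22
tool_pos: [0.6026, 0.2912, 0.0147]
tcp_rot: [2.367, 2.065, 0.001]
wrist_force: [-0.6, -0.3, -2.4]
width: 0.713
time: 7.72
tool_pos: [0.601, 0.2905, 0.2316]
tcp_rot: [-2.366, -2.064, 0.007]
wrist_force: [0.7, -0.1, -0.9]
width: 0.999
[339. 365.] 1879.5 [598.8 109.9] [57.7 65.7] 141.2
[321. 205.] 8236.5 [602.6 290.1] [ 62.6 124.8] 82.3
[590. 121.] 12062.5 [836.7 310.1] [119.6 149.4] 96.6
[49. 12.] 2072.5 [408.  490.8] [ 26.6 110.9] 7.0
pos [601.  290.4 231.4] jaw -7.79 tilt 0.27 -> shift [-368.7 -555.2  234.5] turn z -0.136 q6 0.55
```

View pics/w5.png

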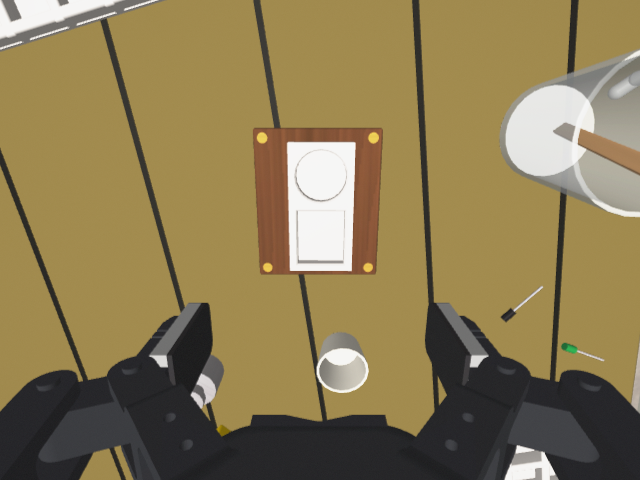

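The tray sits centred on the board (321,205) and is let go. Next I'll look over the castings.

```bash
python3 -c "
from h import *
to(500,-120,250,0)
"; python3 -m crank '-50 0 -15 0 0 -0.13 0;-105 -10 -20 0 0 -0.13 0;-160 -20 -20 0 0 -0.13 0;-215 -25 -20 0 0 -0.13 0;-270 -30 -20 0 0 -0.13 0;-325 -35 -20 0 0 -0.13 0;-380 -40 -20 0 0 -0.13 0;-395 -45 -20 0 0 -0.13 0;-395 -45 -20 0 0 -0.13 0;-395 -45 -20 0 0 -0.13 0;-395 -45 -20 0 0 -0.13 0'; python3 -c "
from h import *
c=Cam('wrist');cv2.imwrite('pics/w6.png',c.img);print(cv2.cvtColor(c.img,cv2.COLOR_BGR2HSV)[200:480:40,200:480:40].shape)
for b in c.blobs((80,40,60),(105,255,255),300): print('teal',b.mean(0).round(),cv2.contourArea(b),*c.rect(b,.026))
"
```

```text
pos [601.  290.4 231.4] jaw -7.79 tilt 0.27 -> shift [-420.4  -44.5  -17.4] turn z -0.136 q6 0.55
time: 9.15
tool_pos: [0.5045, -0.0929, 0.2541]
tcp_rot: [-2.226, -2.217, -0.0]
wrist_force: [-0.4, 0.4, -0.1]
width: 1.002
(7, 7, 3)
teal [409. 218.] 1161.0 [ 599.1 -108. ] [37.4 43.3] 136.7
teal [244. 203.] 1613.5 [428.5 -92.5] [41.  45.4] 119.3
```

View pics/w6.png

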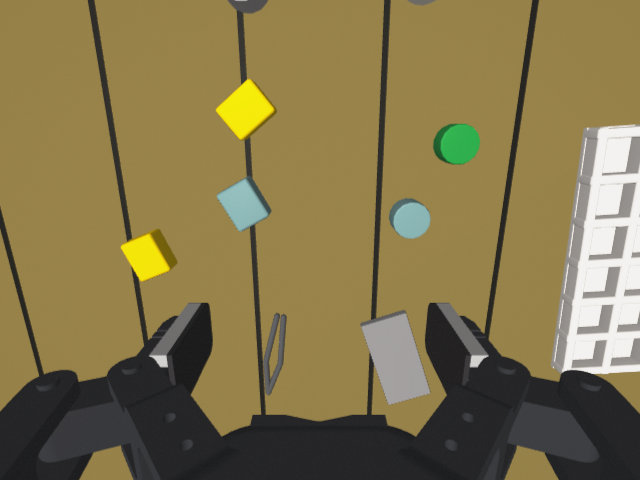

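```bash
python3 -c "
from h import *
c=Cam('wrist')
cv2.imwrite('pics/w6c.png',np.hstack([cv2.resize(c.img[90:290,110:290],None,fx=2,fy=2,interpolation=cv2.INTER_CUBIC),cv2.resize(c.img[90:290,350:500],None,fx=2,fy=2,interpolation=cv2.INTER_CUBIC)]))
h=cv2.cvtColor(c.img,cv2.COLOR_BGR2HSV)
for p in((240,200),(262,215),(410,215),(398,228)):print(p,h[p[1],p[0]])
m=cv2.inRange(h,np.array((80,40,60)),np.array((105,255,255)))
for nm,(x0,y0,x1,y1) in (('blk',(205,165,285,240)),('disc',(385,190,440,250))):
  v=h[y0:y1,x0:x1,2][m[y0:y1,x0:x1]>0];t,_=cv2.threshold(v.reshape(-1,1),0,255,cv2.THRESH_BINARY+cv2.THRESH_OTSU);print(nm,t,np.percentile(v,[5,25,50,75,95]))
  for b in c.blobs((80,40,t),(105,255,255),200,(x0,y0,x1,y1)):
    print(*c.rect(b,.026)); w=(c.at(b,.026)*1000).astype(np.float32);print(cv2.minEnclosingCircle(w),cv2.fitEllipse(w))
    print(c.at(cv2.approxPolyDP(b,4,True)[:,0],.026)*1000)
"
```

```text
(240, 200) [ 89  58 189]
(262, 215) [ 89  60 183]
(410, 215) [ 89  61 183]
(398, 228) [ 89  60 183]
blk 136.0 [ 76. 180. 186. 189. 192.]Traceback (most recent call last):
  File "<string>", line 10, in <module>
    for b in c.blobs((80,40,t),(105,255,255),200,(x0,y0,x1,y1)):
             ~~~~~~~^^^^^^^^^^^^^^^^^^^^^^^^^^^^^^^^^^^^^^^^^^^
  File "h.py", line 22, in blobs
    m=cv2.inRange(cv2.cvtColor(s.img,cv2.COLOR_BGR2HSV),np.array(lo),np.array(hi))
cv2.error: OpenCV(4.12.0) /io/opencv/modules/core/src/arithm.cpp:2092: error: (-215:Assertion failed) lb.type() == ub.type() in function 'inRange'
```

View pics/w6c.png

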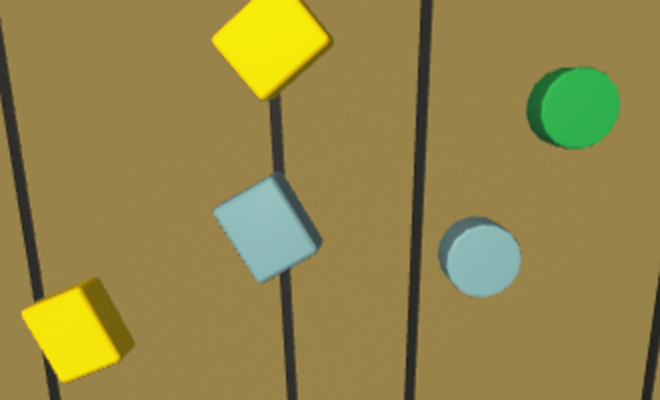

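The enlarged crop shows the plain teal block in the middle left and the teal disc on the right. The neighbours are yellow and green look-alikes, which I'll leave alone. Next I'll mask only the bright top faces.

```bash
python3 -c "
from h import *
c=Cam('wrist')
for nm,roi in (('blk',(205,165,285,240)),('disc',(385,190,440,250))):
  for b in c.blobs((80,40,150),(105,255,255),200,roi):
    print(nm,*c.rect(b,.026)); w=(c.at(b,.026)*1000).astype(np.float32);print(cv2.minEnclosingCircle(w))
    if nm=='blk':print((c.at(cv2.approxPolyDP(b,4,True)[:,0],.026)*1000).round(1))
to(429,-93,0,30)
"
```

```text
blk [426.1 -93.6] [35.8 43.7] 119.5
((426.3074645996094, -93.75904846191406), 27.05206871032715)
[[ 431.1  -67.1]
 [ 401.5  -83.3]
 [ 421.5 -120.4]
 [ 450.6 -104.3]]
disc [ 601.8 -109.8] [37.3 37.4] 45.6
((601.5990600585938, -109.97747802734375), 19.040163040161133)
pos [504.5 -93.3 254.3] jaw -0.25 tilt 0.01 -> shift [-1.000e-01 -7.550e+01  2.543e+02] turn z -0.528 q6 -0.23
```

```bash
python3 -c "
from h import *
c=viewer.read_camera('wrist');T=np.array(c['tool_from_camera']);f=240/np.tan(np.radians(c['vertical_fov'])/2)
def q(p,y):
  d=T[:3,:3]@np.array([(p[0]-c['cx'])/f,-(p[1]-c['cy'])/f,-1]);o=T[:3,3];return (o+d*(y-o[1])/d[1])*1000
for p,y in(((238,297),-.031),((216,346),-.031),((210,304),-.0425),((168,363),-.0425)):print(q(p,y).round(1))
im=cv2.imread('pics/w3.png');cv2.imwrite('pics/w3c.png',cv2.resize(im[280:400,180:460],None,fx=2.8,fy=2.8))
"
```

```text
[ 11.8 -31.  -12.2]
[ 11.  -31.  -44.5]
[  8.2 -42.5 -11.2]
[ 10.7 -42.5 -52.7]
```

View pics/w3c.png

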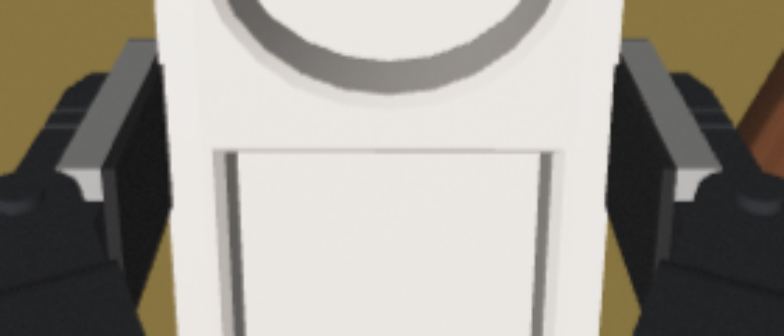

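```bash
python3 -c "
from h import *
c=viewer.read_camera('wrist');T=np.linalg.inv(np.array(c['tool_from_camera']));f=240/np.tan(np.radians(c['vertical_fov'])/2)
for y in(31,42.5,43.5):
  for z in(-2,-5,-8,-11,-14):
    p=T@np.array([.011,-y/1000,z/1000,1]);print(y,z,(c['cx']+f*p[0]/-p[2]).round(1),(c['cy']-f*p[1]/-p[2]).round(1))
for n,x,y in(('w3',180,280),('w1',140,285)):
  im=cv2.imread(f'pics/{n}.png');cv2.imwrite(f'pics/{n}d.png',cv2.resize(im[y:y+90,x:x+90],None,fx=6,fy=6,interpolation=0))
"
```

```text
31 -2 243.2 287.9
31 -5 241.8 290.9
31 -8 240.3 294.1
31 -11 238.8 297.4
31 -14 237.1 300.9
42.5 -2 215.7 287.8
42.5 -5 213.7 290.9
42.5 -8 211.7 294.1
42.5 -11 209.5 297.4
42.5 -14 207.3 300.8
43.5 -2 213.3 287.8
43.5 -5 211.3 290.9
43.5 -8 209.2 294.1
43.5 -11 207.0 297.4
43.5 -14 204.7 300.8
```

View pics/w3d.png

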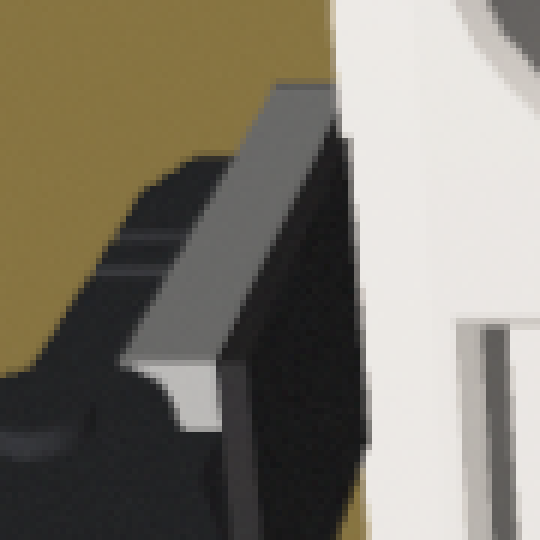

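View pics/w1d.png

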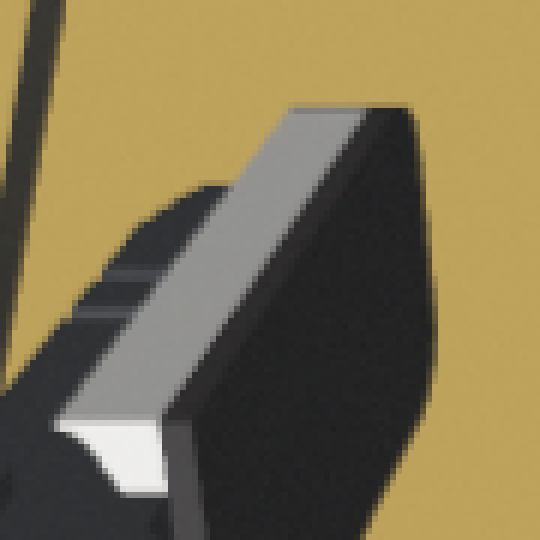

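```bash
python3 -c "
from h import *
c=Cam('wrist')
for b in c.blobs((24,180,60),(34,255,255),300): print(*c.rect(b,.026));print((c.at(cv2.approxPolyDP(b,4,True)[:,0],.0)*1000).round())
t=np.radians(29.5);u=np.array([np.cos(t),np.sin(t)]);v=np.array([-u[1],u[0]])
for a in(-57,57):
  for b in(-11,11):print((np.array([426.1,-93.6])+a*u+b*v).round())
to(426.1,-93.6,60,29.5)
"
```

```text
[ 323.4 -148. ] [47.  48.4] 22.1
[[ 324. -125.]
 [ 280. -145.]
 [ 297. -188.]
 [ 340. -167.]]
[435.9  -1.5] [39.4 46.1] 39.0
[[436.  29.]
 [401.   1.]
 [423. -28.]
 [462.  -1.]]
[ 382. -131.]
[ 371. -112.]
[481. -75.]
[470. -56.]
pos [504.4 -93.8 254.3] jaw -0.3 tilt 0.0 -> shift [ -0.2 -78.3 194.3] turn z -0.52 q6 -0.23
```

```bash
python3 -m crank '0 -26 50 0 0 -0.17 0;0 -52 100 0 0 -0.34 0;0 -78 150 0 0 -0.52 0;0 -78 190 0 0 -0.52 0;0 -78 190 0 0 -0.52 0;0 -78 190 0 0 -0.52 0;0 -78 190 0 0 -0.52 0'; python3 -c "
from h import *
to(426.1,-93.6,12,29.5)
c=Cam('wrist');cv2.imwrite('pics/w7.png',c.img)
for b in c.blobs((80,40,100),(105,255,255),200): print(*c.rect(b,.026))
"
```

```text
time: 10.32
tool_pos: [0.4287, -0.0944, 0.0666]
tcp_rot: [1.582, 2.709, 0.002]
wrist_force: [0.3, 0.0, -0.3]
width: 1.0
pos [428.7 -94.4  66.6] jaw 29.46 tilt 0.26 -> shift [ 2.1 -2.  54.6] turn z -0.001 q6 -0.79
[424.4 -90.9] [36.9 49.5] 119.4
```

View pics/w7.png

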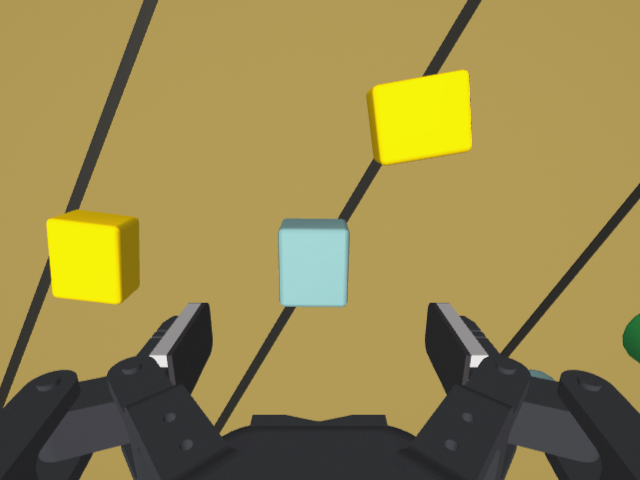

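```bash
python3 -m crank '2 -2 20 0 0 0 0;2 -2 40 0 0 0 0;2 -2 50 0 0 0 0;2 -2 55 0 0 0 0;2 -2 55 0 0 0 0;2 -2 55 0 0 0 0;2 -2 55 0 0 0 60;2 -2 55 0 0 0 100;2 -2 55 0 0 0 140;2 -2 55 0 0 0 170;2 -2 55 0 0 0 170;2 -2 55 0 0 0 170' 30;  python3 -c "
from h import *
to(426.1,-93.6,12,29.5)
c=Cam('wrist');cv2.imwrite('pics/w8.png',c.img);c=Cam('side');cv2.imwrite('pics/s8.png',cv2.resize(c.img[200:350,250:450],None,fx=4,fy=4))"
```

```text
time: 11.88
tool_pos: [0.4238, -0.0931, 0.0096]
tcp_rot: [1.584, 2.713, 0.0]
wrist_force: [-0.0, 0.6, 4.0]
width: 0.438
pos [423.8 -93.1   9.6] jaw 29.45 tilt 0.03 -> shift [-1.6  1.7 -2.4] turn z -0.001 q6 -0.79
```

View pics/w8.png

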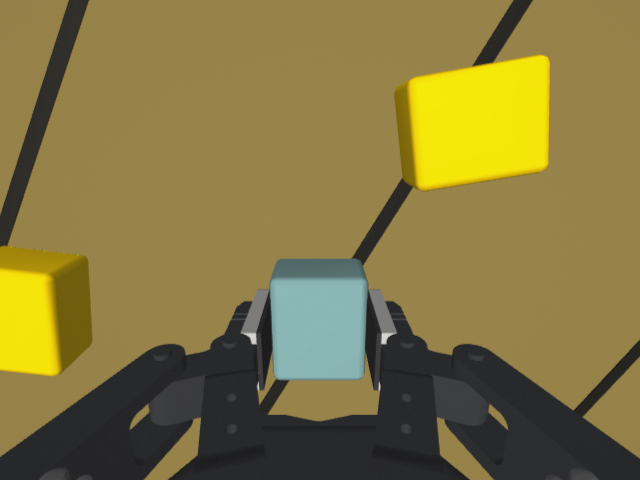

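View pics/s8.png

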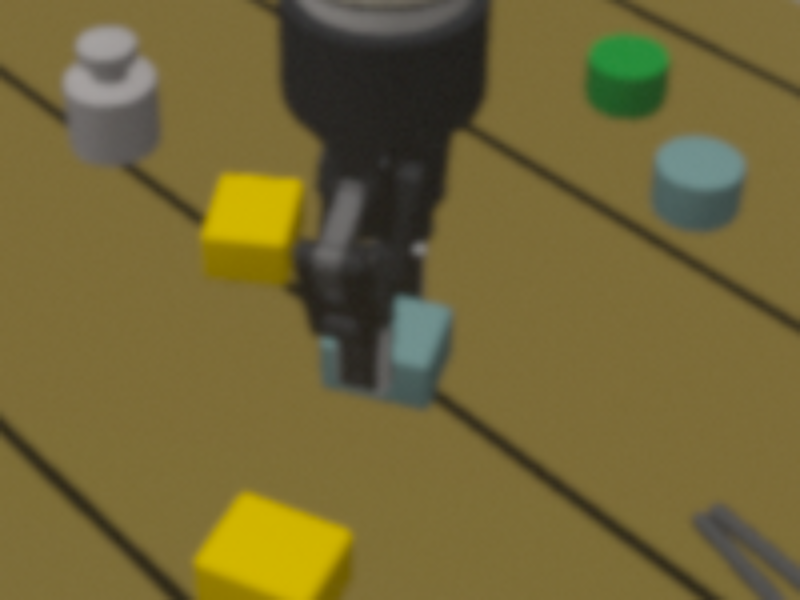

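The block is gripped, but the TCP sits at 9.6 mm, so the tips would be too near the tray rim. I'll regrip 4 mm higher.

```bash
python3 -m crank '0 0 0 0 0 0 120;0 0 0 0 0 0 120;0 0 -4.5 0 0 0 120;0 0 -4.5 0 0 0 120;0 0 -4.5 0 0 0 170;0 0 -4.5 0 0 0 170;0 0 -4.5 0 0 0 170;0 0 -4.5 0 0 0 170;0 0 -4.5 0 0 0 170' 30;  python3 -c "
from h import *
to(426.1,-93.6,12,29.5)
c=Cam('wrist');cv2.imwrite('pics/w9.png',c.img);
for b in c.blobs((80,40,140),(105,255,255),200):
  r=c.rect(b,.026);print(*r);s=read_state();R=Ro.from_rotvec(s['tcp_rot']).as_matrix();print('in tool',R.T@(np.r_[r[0],26]-1000*s['tool_pos']))
c=Cam('side');cv2.imwrite('pics/s9.png',cv2.resize(c.img[240:320,300:400],None,fx=6,fy=6))"
```

```text
time: 13.1
tool_pos: [0.4239, -0.0931, 0.0142]
tcp_rot: [1.583, 2.712, 0.0]
wrist_force: [0.7, 0.6, 5.0]
width: 0.436
pos [423.9 -93.1  14.2] jaw 29.45 tilt 0.05 -> shift [-1.5  1.6  2.2] turn z -0.001 q6 -0.79
[425.1 -93.6] [36.2 44.2] 119.5
in tool [ -1.00998039   0.77017045 -11.84241507]
```

View pics/s9.png

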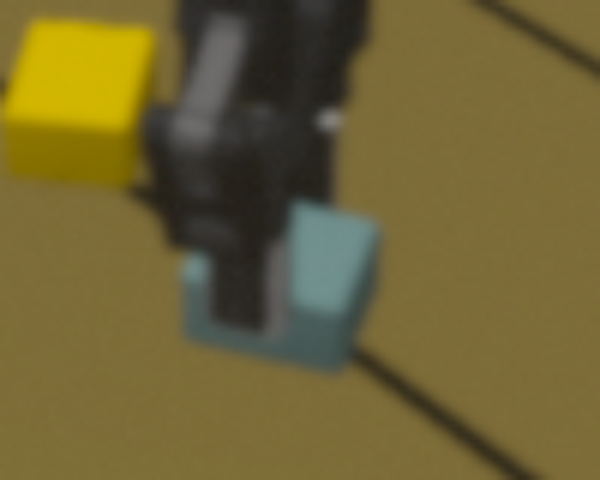

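```bash
python3 -m crank '0 0 -20 0 0 0 170;0 0 -60 0 0 0 170;0 0 -100 0 0 0 170;0 0 -100 0 0 0 170;0 0 -100 0 0 0 170'; python3 -c "
from h import *
to(598.9,262.9,110,-7.7)
"
```

```text
time: 13.82
tool_pos: [0.4225, -0.0927, 0.1127]
tcp_rot: [-1.583, -2.712, 0.001]
wrist_force: [0.1, 0.6, -1.1]
width: 0.431
pos [422.5 -92.7 112.7] jaw 29.45 tilt 0.1 -> shift [222.9 328.5   2.6] turn z 0.648 q6 -0.79
```

```bash
python3 -m crank '30 45 2 0 0 0.09 170;60 90 2 0 0 0.18 170;92 137 2 0 0 0.27 170;124 184 2 0 0 0.36 170;156 231 2 0 0 0.45 170;188 278 2 0 0 0.54 170;223 328 2 0 0 0.648 170;223 328 2 0 0 0.648 170;223 328 2 0 0 0.648 170;223 328 2 0 0 0.648 170'; python3 -c "
from h import *
to(598.9,262.9,60,-7.7)
c=Cam('wrist');cv2.imwrite('pics/w10.png',c.img)
"
```

```text
time: 15.08
tool_pos: [0.5981, 0.2609, 0.1103]
tcp_rot: [-2.365, -2.066, 0.005]
wrist_force: [-0.5, -0.5, -0.4]
width: 0.435
pos [598.1 260.9 110.3] jaw -7.72 tilt 0.17 -> shift [ 2.2  0.7 50.3] turn z -0.0 q6 0.51
```

View pics/w10.png

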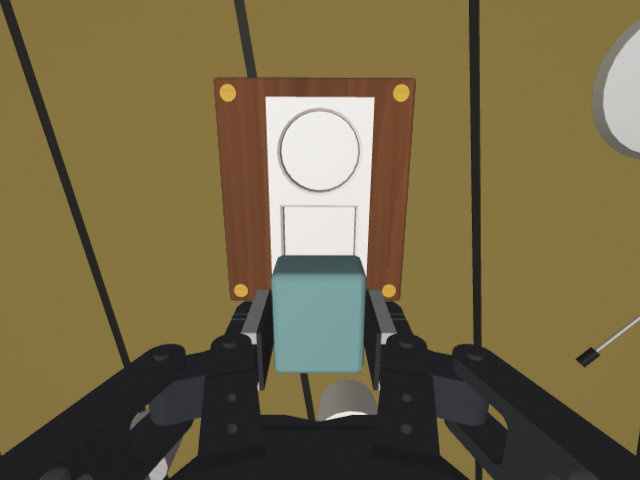

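```bash
python3 -c "
from h import *
c=Cam('wrist')
print('round',c.at((319,151),.03)*1000,'expect 606.8 321.3')
g=cv2.cvtColor(c.img,cv2.COLOR_BGR2GRAY)[80:230,250:390];print((cv2.HoughCircles(cv2.GaussianBlur(g,(3,3),0),cv2.HOUGH_GRADIENT,1,50,param1=60,param2=15,minRadius=35,maxRadius=46)))
p=c.at([(265,97),(375,97)],.03)*1000;print(p,p.mean(0))
to(598.9,262.9,60,-7.7)
"
```

```text
round [[607.19511335 322.03520877]] expect 606.8 321.3
[[[67.5 68.5 40.8]]]
[[580.69019228 355.83285286]
 [642.78313685 347.46503086]] [611.73666456 351.64894186]
pos [598.8 261.  111.4] jaw -7.75 tilt 0.06 -> shift [ 1.9 -0.1 51.4] turn z -0.001 q6 0.51
```

```bash
python3 -m crank '2 0 40 0 0 0 170;2 0 60 0 0 0 170;2 0 66 0 0 0 170;2 0 66 0 0 0 170;2 0 66 0 0 0 170'; python3 -c "
from h import *
to(598.9,262.9,32,-7.7)
c=Cam('wrist');cv2.imwrite('pics/w11.png',c.img)
c=Cam('side');cv2.imwrite('pics/s11.png',cv2.resize(c.img[110:230,220:380],None,fx=5,fy=5))
"
```

```text
time: 15.8
tool_pos: [0.6008, 0.2648, 0.0472]
tcp_rot: [2.365, 2.067, 0.003]
wrist_force: [0.3, 0.5, -1.1]
width: 0.431
pos [600.8 264.8  47.2] jaw -7.68 tilt 0.13 -> shift [-2.2 -1.6 15.2] turn z 0.0 q6 0.51
```

View pics/w11.png

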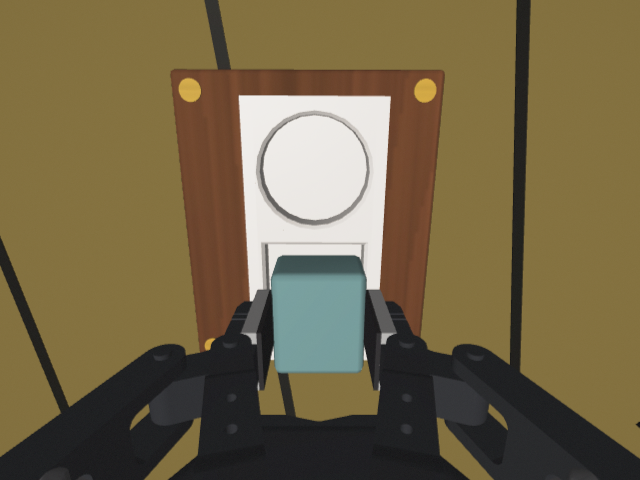

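View pics/s11.png

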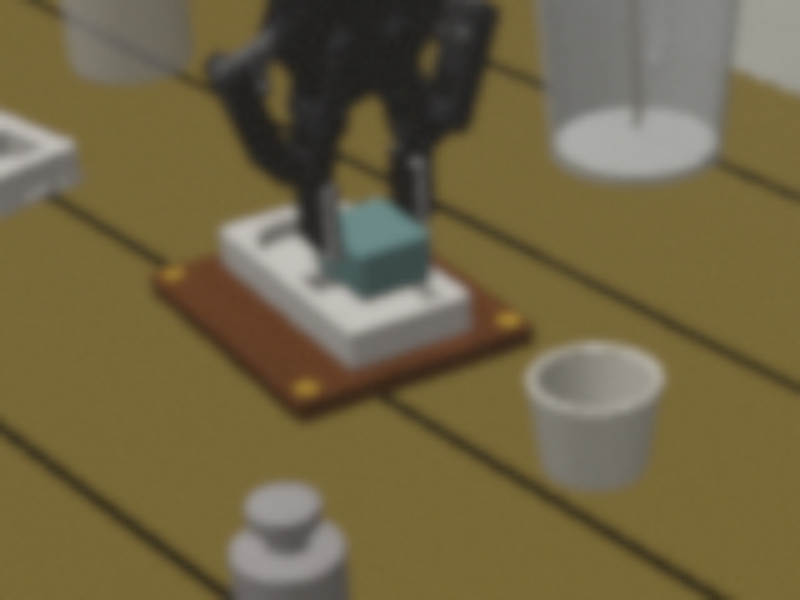

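```bash
python3 -m crank '-2 -1.5 0 0 0 0 170;-2 -1.5 5 0 0 0 170;-2 -1.5 9 0 0 0 170;-2 -1.5 12 0 0 0 170;-2 -1.5 14 0 0 0 170;-2 -1.5 15 0 0 0 170;-2 -1.5 15 0 0 0 170';python3 -c "
from h import *
to(598.9,262.9,32,-7.7)
c=Cam('wrist');cv2.imwrite('pics/w12.png',c.img)
c=Cam('side');cv2.imwrite('pics/s12.png',cv2.resize(c.img[110:230,220:380],None,fx=5,fy=5))
"
```

```text
time: 16.77
tool_pos: [0.5976, 0.2626, 0.0322]
tcp_rot: [-2.365, -2.068, 0.002]
wrist_force: [-4.1, -2.0, 8.9]
width: 0.436
pos [597.6 262.6  32.2] jaw -7.67 tilt 0.06 -> shift [0.5 1.2 0.2] turn z 0.0 q6 0.51
```

View pics/w12.png

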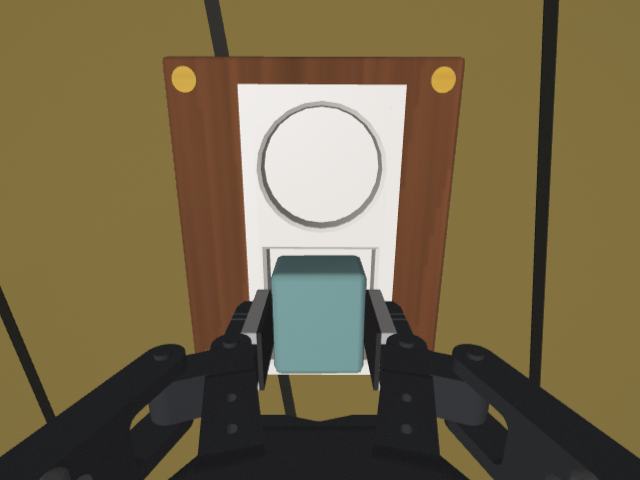

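View pics/s12.png

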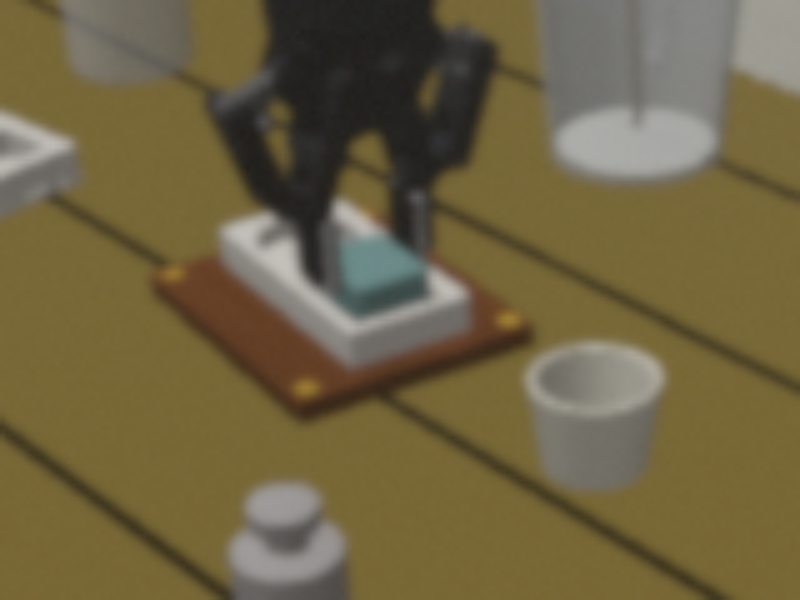

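Force has risen at the expected height and the block is seated, so I'll release gently and rise.

```bash
python3 -m crank '0 0 -0.5 0 0 0 130;0 0 -0.5 0 0 0 110;0 0 -0.5 0 0 0 90;0 0 -0.5 0 0 0 60;0 0 -30 0 0 0 30;0 0 -80 0 0 0 0;0 0 -140 0 0 0 0;0 0 -200 0 0 0 0;0 0 -200 0 0 0 0;0 0 -200 0 0 0 0;0 0 -200 0 0 0 0';python3 -c "
from h import *
c=Cam('wrist');cv2.imwrite('pics/w13.png',c.img)
cv2.imwrite('pics/w13c.png',cv2.resize(c.img[80:310,240:400],None,fx=2.5,fy=2.5))
for b in c.blobs((80,40,100),(105,255,255),500): print(*c.rect(b,.044))
for b in c.blobs((0,0,150),(180,60,255),1500): print(b.mean(0).round(),cv2.contourArea(b),*c.rect(b,.030))
to(601.5,-109.9,200,0)
"
```

```text
time: 18.25
tool_pos: [0.5966, 0.2621, 0.2281]
tcp_rot: [-2.364, -2.067, 0.006]
wrist_force: [-0.2, -0.5, -0.1]
width: 1.002
[598.  262.8] [36.2 47. ] 83.1
[341. 344.] 2065.0 [599.9 110.2] [57.8 63. ] 144.3
[321. 175.] 9020.5 [602.6 290.3] [ 62.5 125.2] 82.3
[594.  81.] 12020.0 [828.6 319.9] [112.6 141.9] 96.7
pos [596.6 262.1 227.9] jaw -7.68 tilt 0.26 -> shift [-368.    54.7   28.6] turn z -0.134 q6 0.51
```

View pics/w13c.png

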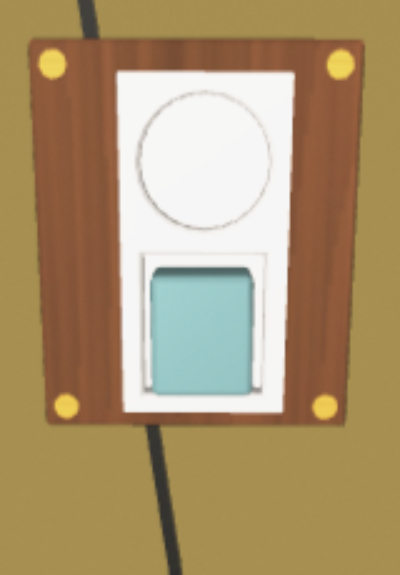

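```bash
python3 -m crank '-60 9 10 0 0 0 0;-120 18 20 0 0 0 0;-180 27 28 0 0 0 0;-240 36 28 0 0 0 0;-300 45 28 0 0 0 0;-368 55 28 0 0 0 0;-368 55 28 0 0 0 0;-368 55 28 0 0 0 0;-368 55 100 0 0 0 0;-368 55 128 0 0 0 0;-368 55 128 0 0 0 0;-368 55 128 0 0 0 0';python3 -c "
from h import *
c=Cam('wrist');cv2.imwrite('pics/w14.png',c.img)
for b in c.blobs((80,40,150),(105,255,255),500): print(b.mean(0),*c.rect(b,.026),cv2.minEnclosingCircle((c.at(b,.026)*1000).astype(np.float32)))
to(601.5,-109.9,14,-7.7)
"
```

```text
time: 19.8
tool_pos: [0.6044, -0.1083, 0.104]
tcp_rot: [2.363, 2.069, 0.002]
wrist_force: [0.2, 0.2, 0.5]
width: 0.997
[314.37423313 253.69325153] [ 602.1 -109.9] [37.  37.7] 172.4 ((601.9752197265625, -110.11927795410156), 19.146404266357422)
pos [ 605.1 -108.8  105.1] jaw -7.6 tilt 0.21 -> shift [-1.6 -3.8 91.1] turn z 0.002 q6 -0.09
```

View pics/w14.png

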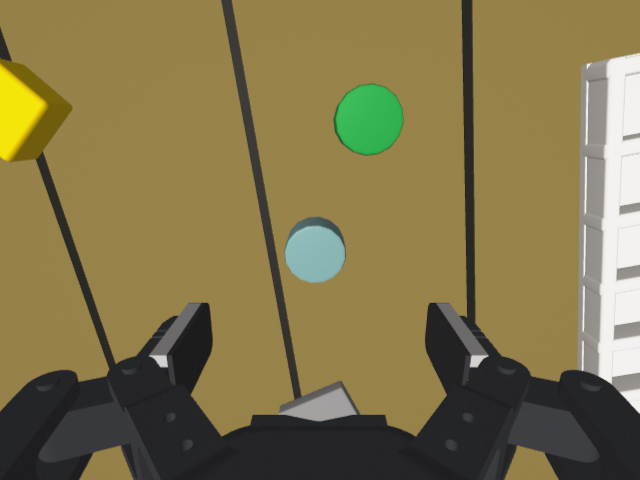

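The teal disc at (315,250) is between the fingers and clear of the green one at (369,119).

```bash
python3 -m crank '-1.5 -3 40 0 0 0 0;-1.5 -3 70 0 0 0 0;-1.5 -3 85 0 0 0 0;-1.5 -3 90 0 0 0 0;-1.5 -3 90 0 0 0 0;-1.5 -3 90 0 0 0 0';python3 -c "
from h import *
to(602,-110,14,-7.7)
c=Cam('wrist');cv2.imwrite('pics/w15.png',c.img)"
```

```text
time: 20.6
tool_pos: [0.6014, -0.1108, 0.0143]
tcp_rot: [2.364, 2.066, 0.002]
wrist_force: [-0.4, 0.1, 0.7]
width: 1.004
pos [ 601.4 -110.8   14.3] jaw -7.68 tilt 0.15 -> shift [0.8 0.5 0.3] turn z 0.0 q6 -0.09
```

View pics/w15.png

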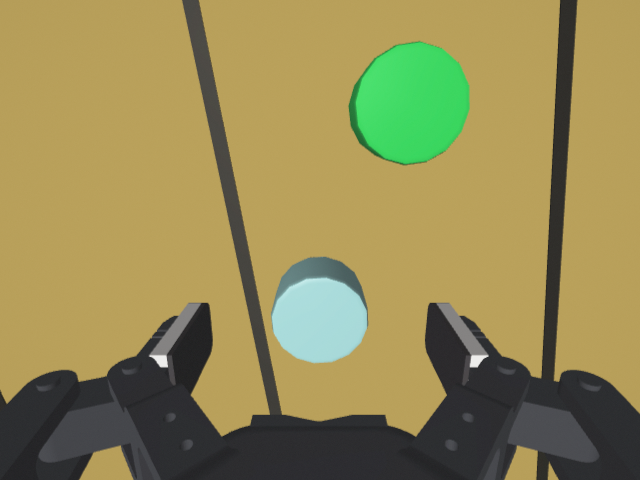

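```bash
python3 -m crank '1 0.5 0 0 0 0 60;1 0.5 0 0 0 0 110;1 0.5 0 0 0 0 160;1 0.5 0 0 0 0 165;1 0.5 0 0 0 0 165;1 0.5 0 0 0 0 165' 30;python3 -c "
from h import *
c=Cam('wrist')
for b in c.blobs((80,40,150),(105,255,255),500):
  r=c.rect(b,.026);print(*r);s=read_state();R=Ro.from_rotvec(s['tcp_rot']).as_matrix();print('in tool',R.T@(np.r_[r[0],26]-1000*s['tool_pos']),s['tool_pos'])
"; python3 -m crank '0 0 -20 0 0 0 165;0 0 -60 0 0 0 165;0 0 -100 0 0 0 165;0 0 -100 0 0 0 165;0 0 -100 0 0 0 165'; python3 -c "
from h import *
to(606.8,321.5,110,-7.7)
c=Cam('wrist');cv2.imwrite('pics/w16.png',c.img)
c=Cam('side');cv2.imwrite('pics/s16.png',c.img)
"
```

```text
time: 21.4
tool_pos: [0.6011, -0.1096, 0.0132]
tcp_rot: [2.365, 2.067, 0.001]
wrist_force: [0.0, 1.2, 4.0]
width: 0.452
[ 601.2 -109.5] [37.5 37.5] 172.4
in tool [  0.10549958   0.10047687 -12.80765935] [ 0.60109436 -0.10959252  0.01319228]
time: 22.08
tool_pos: [0.6003, -0.1095, 0.1129]
tcp_rot: [-2.365, -2.068, 0.0]
wrist_force: [-0.8, 0.0, -0.3]
width: 0.449
pos [ 600.3 -109.5  112.9] jaw -7.68 tilt 0.01 -> shift [428.  -51.2   2.9] turn z 0.0 q6 -0.09
```

View pics/w16.png

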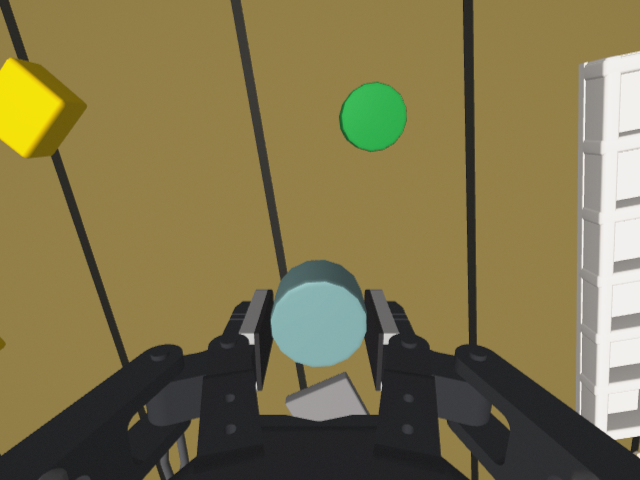

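View pics/s16.png

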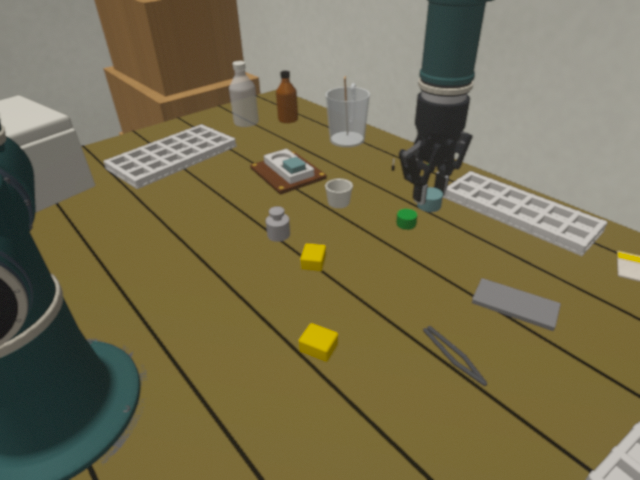

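```bash
python3 -m crank '50 -6 0 0 0 0 165;105 -13 0 0 0 0 165;160 -19 0 0 0 0 165;215 -26 0 0 0 0 165;270 -32 0 0 0 0 165;325 -39 0 0 0 0 165;380 -45 0 0 0 0 165;428 -51 0 0 0 0 165;428 -51 0 0 0 0 165;428 -51 0 0 0 0 165;428 -51 40 0 0 0 165;428 -51 65 0 0 0 165;428 -51 65 0 0 0 165;428 -51 65 0 0 0 165'; python3 -c "
from h import *
to(606.8,321.4,31,-7.7)
c=Cam('wrist');cv2.imwrite('pics/w17.png',c.img)
print(c.at([(240,110)],.03))
"
```

```text
time: 23.92
tool_pos: [0.608, 0.3205, 0.0485]
tcp_rot: [2.366, 2.066, 0.001]
wrist_force: [0.7, 0.4, -0.4]
width: 0.454
pos [608.  320.5  48.5] jaw -7.75 tilt 0.03 -> shift [ 0.7 -1.3 17.5] turn z -0.001 q6 0.58
[[0.58702944 0.40609274]]
```

View pics/w17.png

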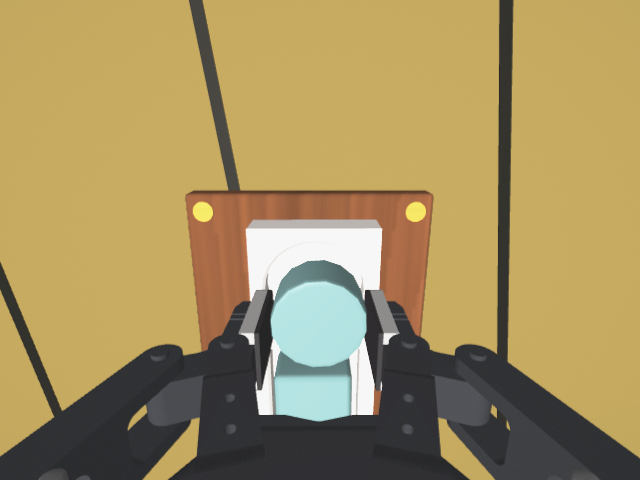

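```bash
python3 -m crank '0.7 -1.5 0 0 0 0 165;0.7 -1.5 6 0 0 0 165;0.7 -1.5 11 0 0 0 165;0.7 -1.5 14 0 0 0 165;0.7 -1.5 16.5 0 0 0 165;0.7 -1.5 17.5 0 0 0 165;0.7 -1.5 17.5 0 0 0 165'; python3 -c "
from h import *
to(606.8,321.4,31,-7.7)
c=Cam('wrist');cv2.imwrite('pics/w18.png',c.img)
c=Cam('side');cv2.imwrite('pics/s18.png',cv2.resize(c.img[110:230,220:380],None,fx=5,fy=5))
"
```

```text
time: 24.85
tool_pos: [0.6057, 0.3223, 0.0312]
tcp_rot: [-2.365, -2.068, 0.001]
wrist_force: [-3.2, -1.6, 5.8]
width: 0.451
pos [605.7 322.3  31.2] jaw -7.67 tilt 0.05 -> shift [-0.7  1.2  0.2] turn z 0.0 q6 0.59
```

View pics/s18.png

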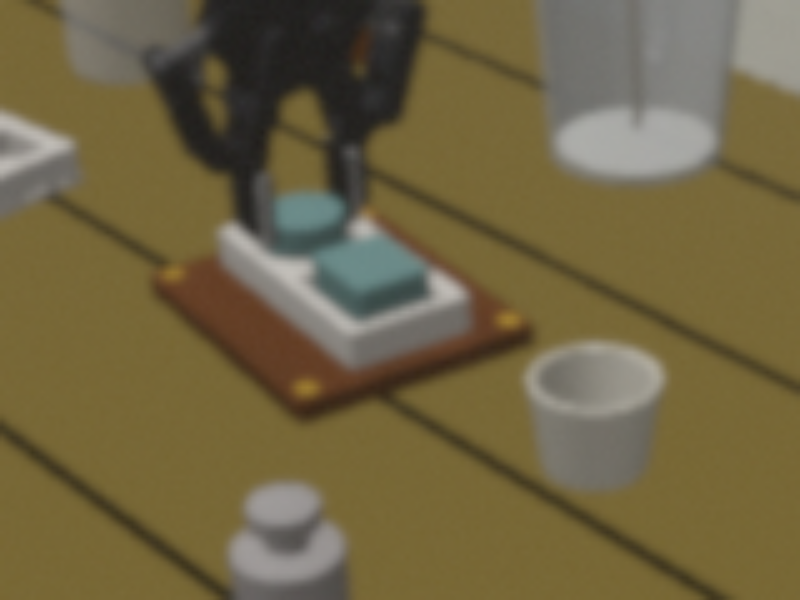

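The disc is down in its pocket at about the same height as the block, so I'll release and check.

```bash
python3 -m crank '0 0 -0.5 0 0 0 130;0 0 -0.5 0 0 0 110;0 0 -0.5 0 0 0 90;0 0 -0.5 0 0 0 60;0 0 -30 0 0 0 30;0 0 -80 0 0 0 0;-30 0 -140 0 0 0 0;-50 0 -200 0 0 0 0;-50 0 -200 0 0 0 0;-50 0 -200 0 0 0 0;-50 0 -200 0 0 0 0';python3 -c "
from h import *
c=Cam('wrist');cv2.imwrite('pics/w19.png',c.img)
cv2.imwrite('pics/w19c.png',cv2.resize(c.img[80:310,240:400],None,fx=2.5,fy=2.5))
for b in c.blobs((80,40,150),(105,255,255),300): print(*c.rect(b,.044))
for b in c.blobs((0,0,150),(180,255,255),1500): print(b.mean(0).round(),cv2.contourArea(b),*c.rect(b,.030)) if 0 else None
to(600,-200,230,19)
"
```

```text
time: 26.32
tool_pos: [0.5981, 0.2726, 0.2277]
tcp_rot: [-2.364, -2.067, 0.006]
wrist_force: [-0.0, -0.2, -0.6]
width: 1.0
[597.3 260.9] [36.3 42.8] 82.5
[605.9 321.8] [37.3 37.6] 109.0
pos [598.  272.6 227.5] jaw -7.65 tilt 0.25 -> shift [-468.2   64.9   -1.8] turn z -0.465 q6 0.52
```

View pics/w19c.png

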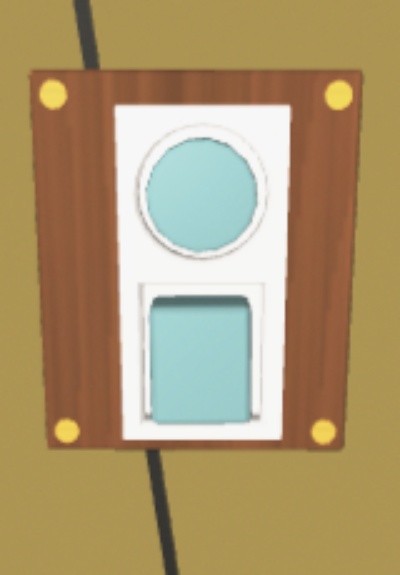

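Both castings lie in their pockets. Now for the plate.

```bash
python3 -m crank '-62 8 0 0 0 -0.1 0;-124 16 0 0 0 -0.2 0;-186 25 0 0 0 -0.3 0;-248 34 0 0 0 -0.4 0;-310 42 0 0 0 -0.465 0;-372 50 0 0 0 -0.465 0;-434 58 0 0 0 -0.465 0;-496 67 20 0 0 -0.465 0;-558 75 40 0 0 -0.465 0;-558 75 40 0 0 -0.465 0;-558 75 40 0 0 -0.465 0;-558 75 40 0 0 -0.465 0';python3 -c "
from h import *
c=Cam('wrist');cv2.imwrite('pics/w20.png',c.img)
for b in c.blobs((0,0,80),(180,40,230),1500,(200,60,440,400)): print(b.mean(0).round(),cv2.contourArea(b),*c.rect(b,.010))
to(600,-292,60,19)
"
```

```text
time: 27.88
tool_pos: [0.5995, -0.2886, 0.1902]
tcp_rot: [-1.823, -2.558, -0.001]
wrist_force: [-0.0, -0.1, 0.3]
width: 1.0
[317. 213.] 7715.0 [ 599.7 -291.1] [ 55.4 118.7] 108.9
pos [ 599.7 -288.6  190.6] jaw 19.07 tilt 0.03 -> shift [ -3.3  -0.8 130.6] turn z 0.001 q6 -0.82
```

View pics/w20.png

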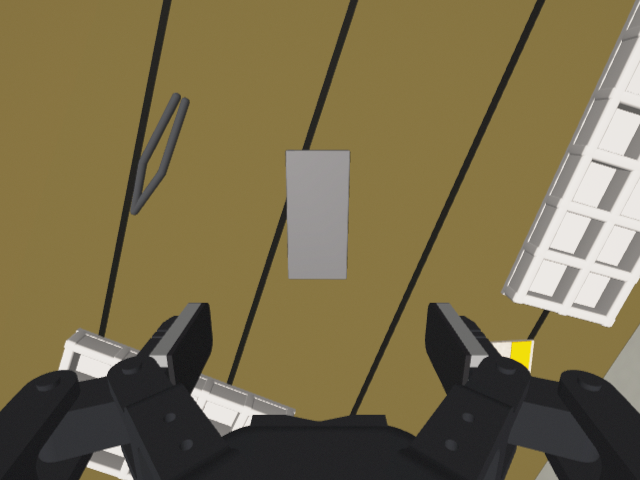

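```bash
python3 -m crank '-2.5 -1 60 0 0 0 0;-2.5 -1 120 0 0 0 0;-2.5 -1 160 0 0 0 0;-2.5 -1 180 0 0 0 0;-2.5 -1 188 0 0 0 0;-2.5 -1 192 0 0 0 0;-2.5 -1 192 0 0 0 0;-2.5 -1 192 0 0 0 0';python3 -c "
from h import *
c=Cam('wrist');cv2.imwrite('pics/w21.png',c.img)
to(599.7,-291.1,-2,18.9)
"
```

```text
time: 28.92
tool_pos: [0.6, -0.2936, -0.0001]
tcp_rot: [1.824, 2.555, 0.001]
wrist_force: [-0.2, 0.3, -0.1]
width: 0.998
pos [ 5.998e+02 -2.935e+02 -4.000e-01] jaw 18.95 tilt 0.12 -> shift [2.3 0.7 1.6] turn z 0.001 q6 -0.82
```

View pics/w21.png

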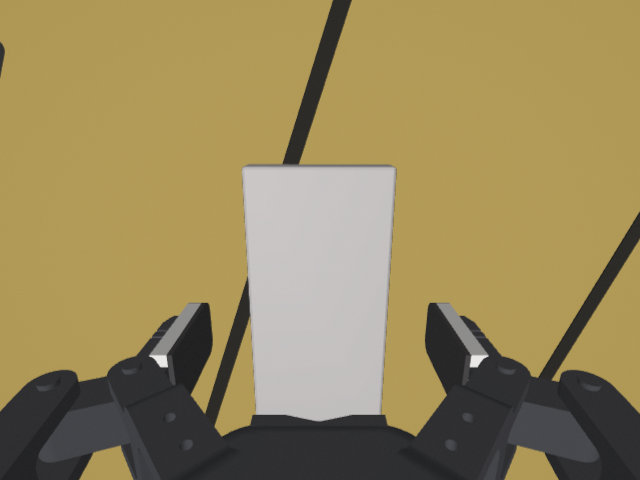

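```bash
python3 -m crank '2 0.5 2 0 0 0 0;2 0.5 2 0 0 0 0;2 0.5 2 0 0 0 50;2 0.5 2 0 0 0 90;2 0.5 2 0 0 0 135;2 0.5 2 0 0 0 135;2 0.5 2 0 0 0 135;2 0.5 2 0 0 0 135' 40;python3 -c "
from h import *
to(599.7,-291.1,-2,18.9)
";python3 -m crank '0 0 -10 0 0 0 135;0 0 -40 0 0 0 135;0 0 -80 0 0 0 135;0 0 -120 0 0 0 135;0 0 -120 0 0 0 135;0 0 -120 0 0 0 135';python3 -c "
from h import *
to(602.6,290.2,150,-7.7)
c=Cam('wrist');cv2.imwrite('pics/w22.png',c.img)
c=Cam('side');cv2.imwrite('pics/s22.png',c.img)
"
```

```text
time: 29.98
tool_pos: [0.5991, -0.2911, -0.0034]
tcp_rot: [1.825, 2.557, 0.0]
wrist_force: [-1.0, 0.4, 3.5]
width: 0.642
pos [ 599.1 -291.1   -3.4] jaw 18.96 tilt 0.03 -> shift [-0.2  0.6 -1.4] turn z 0.001 q6 -0.82
time: 30.72
tool_pos: [0.598, -0.2905, 0.1153]
tcp_rot: [-1.824, -2.556, 0.0]
wrist_force: [-0.4, -0.1, -1.1]
width: 0.641
pos [ 598.  -290.5  115.3] jaw 18.96 tilt 0.09 -> shift [547.7 193.  -34.3] turn z 0.465 q6 -0.82
```

View pics/w22.png

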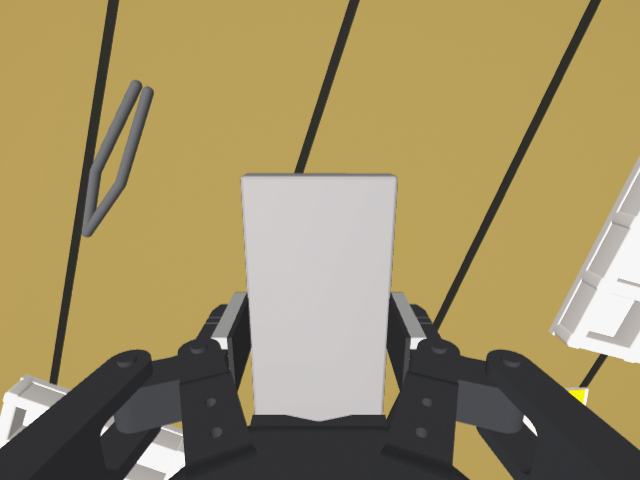

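View pics/s22.png

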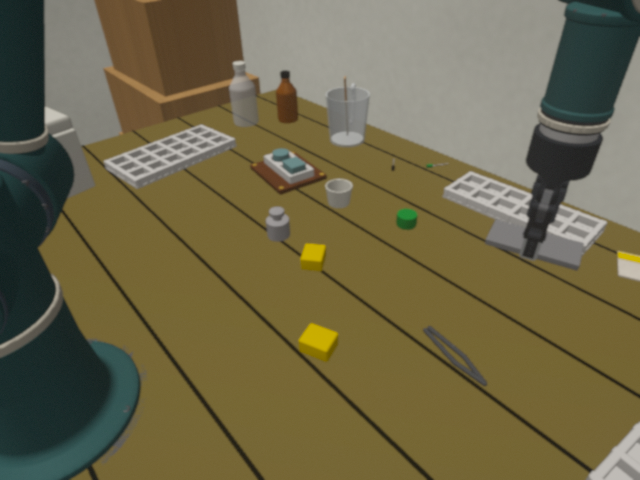

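```bash
python3 -m crank '50 17 -34 0 0 0.06 135;100 35 -34 0 0 0.12 135;150 53 -34 0 0 0.18 135;200 70 -34 0 0 0.24 135;250 88 -34 0 0 0.3 135;300 106 -34 0 0 0.36 135;350 123 -34 0 0 0.42 135;400 141 -34 0 0 0.465 135;450 159 -34 0 0 0.465 135;500 176 -34 0 0 0.465 135;548 193 -34 0 0 0.465 135;548 193 -34 0 0 0.465 135;548 193 -34 0 0 0.465 135;548 193 -34 0 0 0.465 135;548 193 -34 0 0 0.465 135';python3 -c "
from h import *
to(602.6,290.2,60,-7.7)
c=Cam('wrist');cv2.imwrite('pics/w23.png',c.img)
"
```

```text
time: 32.7
tool_pos: [0.6033, 0.2887, 0.1501]
tcp_rot: [-2.367, -2.066, 0.001]
wrist_force: [0.1, -0.2, -1.5]
width: 0.641
pos [603.3 288.7 150.1] jaw -7.78 tilt 0.03 -> shift [ 1.4 -0.9 90.1] turn z -0.001 q6 0.54
```

View pics/w23.png

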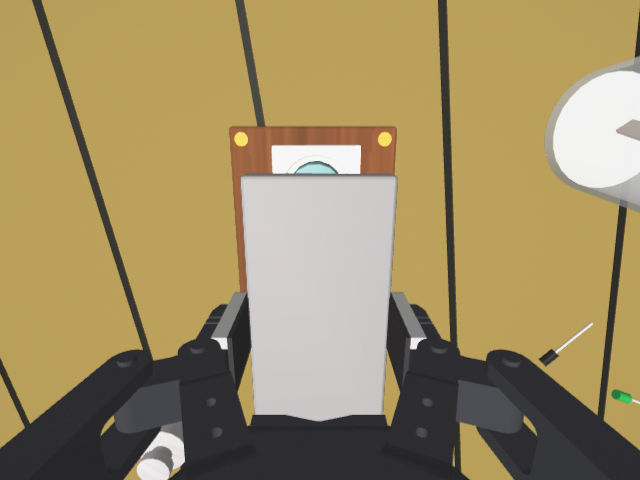

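```bash
python3 -m crank '1.5 -1 40 0 0 0 135;1.5 -1 75 0 0 0 135;1.5 -1 95 0 0 0 135;1.5 -1 98 0 0 0 135;1.5 -1 98 0 0 0 135;1.5 -1 98 0 0 0 135';python3 -c "
from h import *
to(602.6,290.2,41,-7.7)
c=Cam('side');cv2.imwrite('pics/s24.png',cv2.resize(c.img[110:230,220:380],None,fx=5,fy=5))
c=Cam('wrist');cv2.imwrite('pics/w24.png',c.img)
"
```

```text
time: 33.5
tool_pos: [0.6039, 0.2923, 0.0543]
tcp_rot: [2.365, 2.067, 0.005]
wrist_force: [1.2, -0.6, -1.1]
width: 0.643
pos [603.9 292.3  54.3] jaw -7.68 tilt 0.19 -> shift [-2.3 -1.  13.3] turn z 0.0 q6 0.55
```

View pics/w24.png

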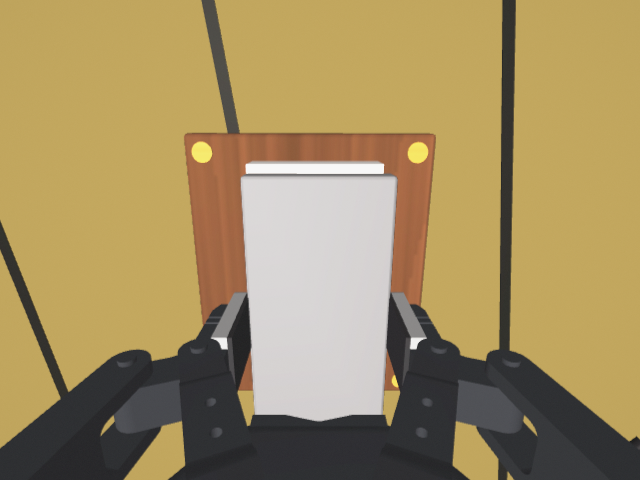

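View pics/s24.png

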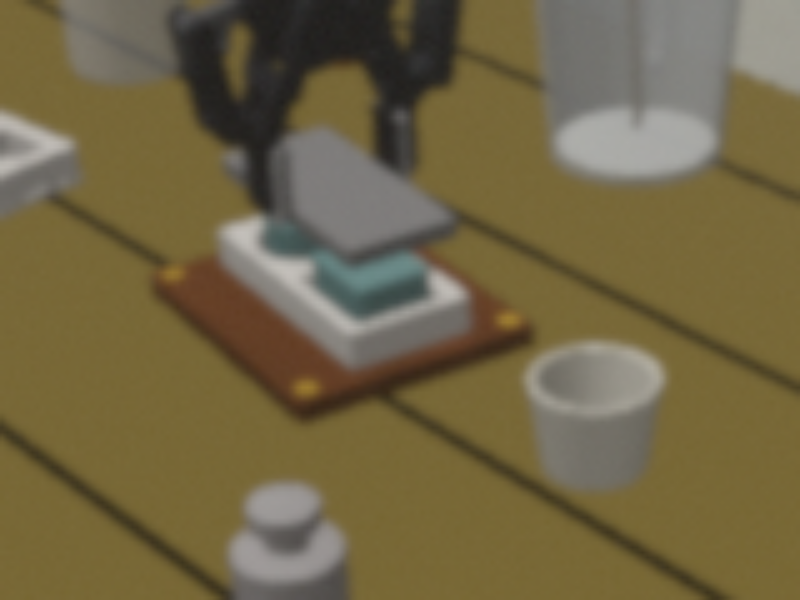

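```bash
python3 -m crank '-2 -1 0 0 0 0 135;-2 -1 5 0 0 0 135;-2 -1 9 0 0 0 135;-2 -1 11.5 0 0 0 135;-2 -1 13 0 0 0 135;-2 -1 13.5 0 0 0 135;-2 -1 13.5 0 0 0 135';python3 -c "
from h import *
to(602.6,290.2,41,-7.7)
c=Cam('side');cv2.imwrite('pics/s25.png',cv2.resize(c.img[110:230,220:380],None,fx=5,fy=5))
"
```

```text
time: 34.48
tool_pos: [0.6008, 0.2897, 0.0406]
tcp_rot: [-2.365, -2.068, 0.002]
wrist_force: [-4.8, -3.2, 9.3]
width: 0.642
pos [600.8 289.7  40.6] jaw -7.67 tilt 0.07 -> shift [ 0.7  1.8 -0.4] turn z 0.001 q6 0.55
```

View pics/s25.png

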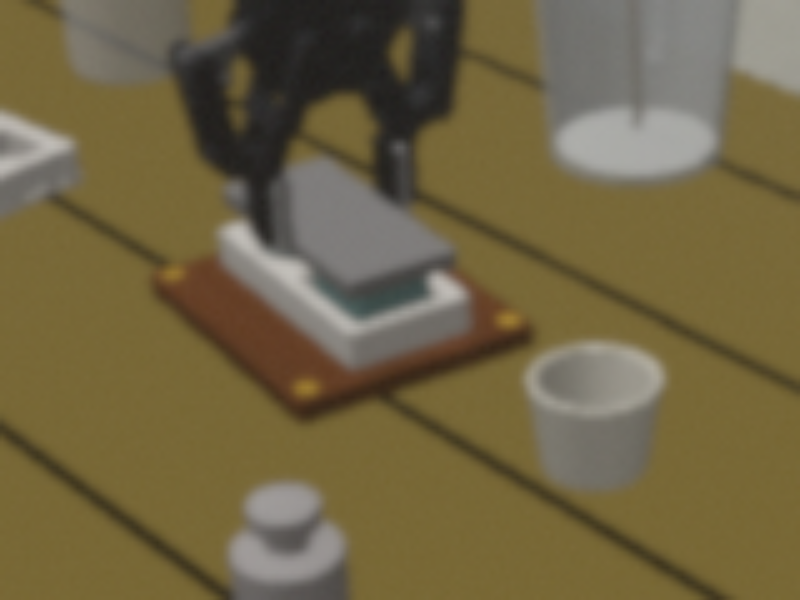

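The plate is on the castings (contact about 10 N at the expected height), so I'll release.

```bash
python3 -m crank '0 0 -0.5 0 0 0 110;0 0 -0.5 0 0 0 80;0 0 -0.5 0 0 0 40;0 0 -0.5 0 0 0 0;0 0 -0.5 0 0 0 0;0 0 -30 0 0 0 0;0 0 -80 0 0 0 0;-20 0 -130 0 0 0 0;-20 0 -190 0 0 0 0;-20 0 -190 0 0 0 0;-20 0 -190 0 0 0 0;-20 0 -190 0 0 0 0';python3 -c "
from h import *
c=Cam('wrist');cv2.imwrite('pics/w26.png',c.img)
cv2.imwrite('pics/w26c.png',cv2.resize(c.img[80:310,240:400],None,fx=2.5,fy=2.5))
h=cv2.cvtColor(c.img,cv2.COLOR_BGR2HSV);print(h[200,320],h[150,320])
to(470,120,200,-7.7)
"
```

```text
time: 36.02
tool_pos: [0.5972, 0.2696, 0.2262]
tcp_rot: [-2.364, -2.067, 0.006]
wrist_force: [-0.2, -0.3, 0.0]
width: 1.001
[173   5 213] [  0   4 216]
pos [597.2 269.6 226.1] jaw -7.67 tilt 0.25 -> shift [-165.2 -106.    26.8] turn z 0.001 q6 0.52
```

View pics/w26c.png

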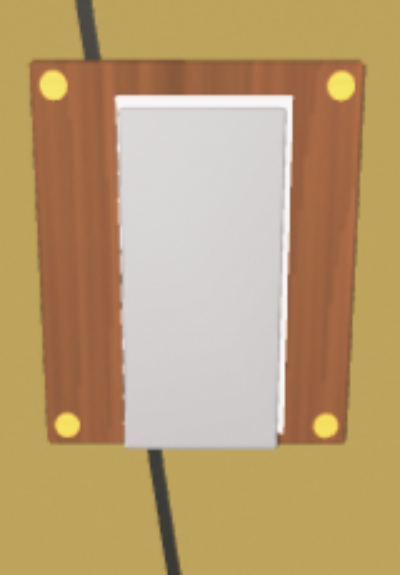

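```bash
python3 -c "
from h import *
c=Cam('wrist')
for b in c.blobs((0,0,150),(180,60,228),1500,(270,100,370,275)): print(b.mean(0).round(),cv2.contourArea(b),*c.rect(b,.054))
s=Cam('side')
h=cv2.cvtColor(s.img,cv2.COLOR_BGR2HSV)
# weight: side-view and scene-view
for n in('side','scene'):
  c=Cam(n);roi=(260,195,300,250) if n=='side' else (350,180,390,240)
  for b in c.blobs((0,0,60),(180,70,255),150,roi):
    x,y,w,hh=cv2.boundingRect(b);print(n,x,y,w,hh); p=(x+w/2,y+hh*.5); print(p)
  x0,y0,x1,y1=roi;cv2.imwrite(f'pics/{n}27.png',cv2.resize(c.img[y0-20:y1+20,x0-20:x1+20],None,fx=6,fy=6))
"
```

```text
[320. 190.] 8646.5 [601.  288.6] [ 55.9 118.3] 82.4
side 265 206 25 36
(277.5, 224.0)
scene 354 205 21 28
(364.5, 219.0)
```

View pics/scene27.png

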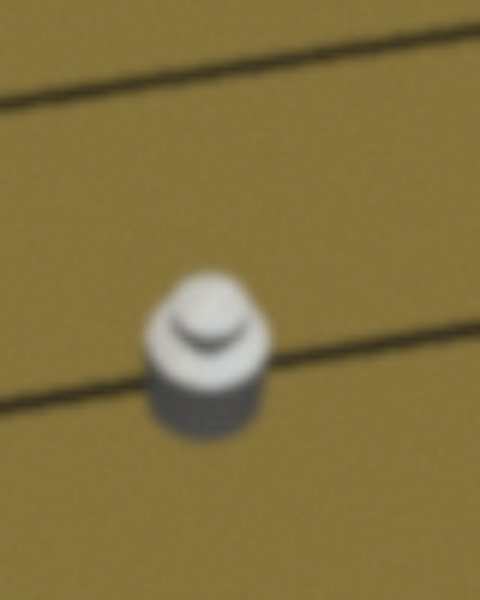

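Plate at (601.0, 288.6), within about 2 mm of the tray centre. In the scene crop the weight stands upright, with its centre at pixel (364,219).

```bash
python3 -c "
from h import *
for n,p in(('scene',(364.5,219)),('side',(277.5,224))): print(Cam(n).at(p,.029)*1000)
to(460,90,230,-7.7)
"
```

```text
[[444.05853507 107.95007866]]
[[435.47483162 103.86445758]]
pos [598.3 270.  228.1] jaw -7.67 tilt 0.06 -> shift [-196.9 -113.    -1.7] turn z 0.0 q6 0.52
```

```bash
python3 -m crank '-45 -32 0 0 0 0 0;-90 -64 0 0 0 0 0;-140 -98 0 0 0 0 0;-190 -134 0 0 0 0 0;-190 -134 0 0 0 0 0;-190 -134 0 0 0 0 0;-190 -134 0 0 0 0 0';python3 -c "
from h import *
c=Cam('wrist');cv2.imwrite('pics/w28.png',c.img)
cv2.imwrite('pics/w28c.png',cv2.resize(c.img[120:300,220:420],None,fx=4,fy=4))
to(440,106,90,-7.7)
"
```

```text
time: 37.25
tool_pos: [0.4415, 0.1004, 0.2293]
tcp_rot: [2.364, 2.068, 0.002]
wrist_force: [-0.1, 0.0, 0.2]
width: 1.001
pos [441.4 100.4 229.1] jaw -7.62 tilt 0.04 -> shift [  5.3  -2.2 139.1] turn z 0.001 q6 0.3
```

View pics/w28c.png

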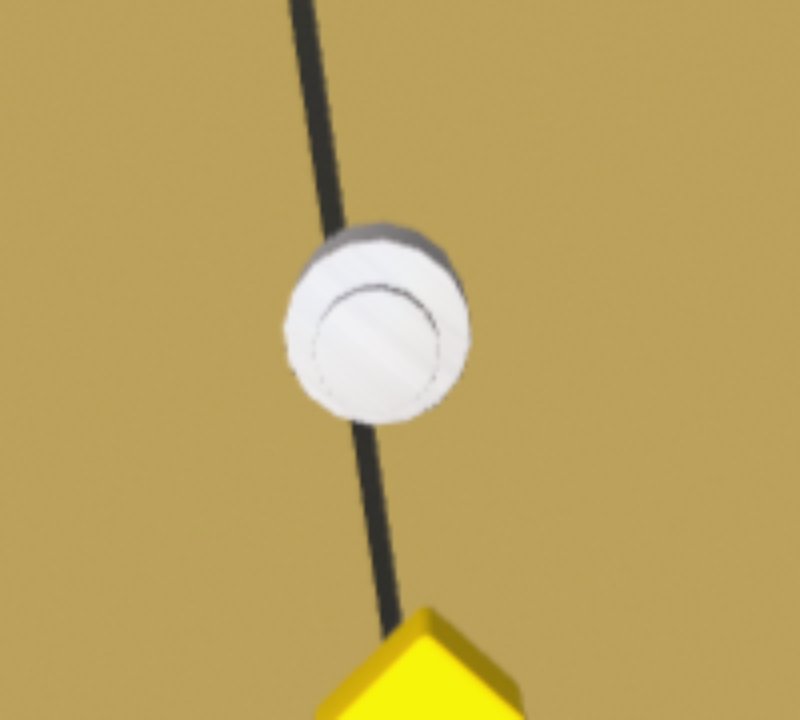

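View pics/w28.png

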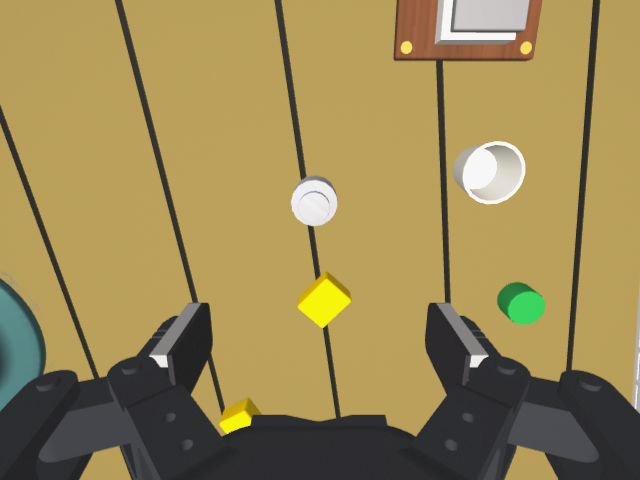

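```bash
python3 -c "
from h import *
c=Cam('wrist')
print(c.at((314.5,202.7),.036)*1000,c.at((314.2,207),.058)*1000)
for b in c.blobs((0,0,180),(180,40,255),300,(280,170,350,235)): w=(c.at(b,.036)*1000).astype(np.float32);print(cv2.minEnclosingCircle(w),c.rect(b,.036))
to(438.5,105,100,-7.7)
"
```

```text
[[439.38415362 109.32905968]] [[439.40007401 109.8755695 ]]
((439.0479736328125, 109.26170349121094), 21.721467971801758) (array([439. , 109.2], dtype=float32), array([42.4, 42.6], dtype=float32), 67.4)
pos [441.3 100.4 228.9] jaw -7.62 tilt 0.01 -> shift [  4.2  -3.4 128.9] turn z 0.001 q6 0.3
```

```bash
python3 -m crank '8.5 -3.3 60 0 0 0 0;8.5 -3.3 120 0 0 0 0;8.5 -3.3 149 0 0 0 0;8.5 -3.3 149 0 0 0 0;8.5 -3.3 149 0 0 0 0';python3 -c "
from h import *
c=Cam('wrist');cv2.imwrite('pics/w29.png',c.img)
to(439.2,109.4,8,-7.7)
"
```

```text
time: 37.98
tool_pos: [0.4397, 0.1091, 0.081]
tcp_rot: [2.364, 2.068, 0.002]
wrist_force: [-0.0, -0.9, 0.7]
width: 0.995
pos [440.2 109.1  81.6] jaw -7.66 tilt 0.19 -> shift [ 0.1 -1.2 73.6] turn z 0.001 q6 0.32
```

View pics/w29.png

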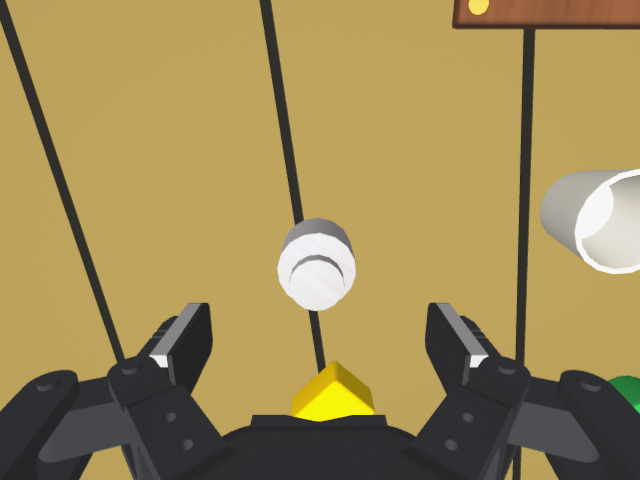

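```bash
python3 -m crank '0 -1 30 0 0 0 0;0 -1 55 0 0 0 0;0 -1 68 0 0 0 0;0 -1 73 0 0 0 0;0 -1 73 0 0 0 0;0 -1 73 0 0 0 60;0 -1 73 0 0 0 110;0 -1 73 0 0 0 150;0 -1 73 0 0 0 150;0 -1 73 0 0 0 150;0 -1 73 0 0 0 150' 60;python3 -c "
from h import *
c=Cam('wrist');cv2.imwrite('pics/w30.png',c.img)
c=Cam('side');cv2.imwrite('pics/s30.png',cv2.resize(c.img[150:270,220:340],None,fx=5,fy=5))
to(439.2,109.4,8,-7.7)
"
```

```text
time: 39.4
tool_pos: [0.4383, 0.1088, 0.0078]
tcp_rot: [2.364, 2.067, 0.003]
wrist_force: [-1.2, -1.0, 6.1]
width: 0.487
pos [438.3 108.8   7.9] jaw -7.67 tilt 0.12 -> shift [ 0.8  0.8 -0.1] turn z 0.001 q6 0.32
```

View pics/w30.png

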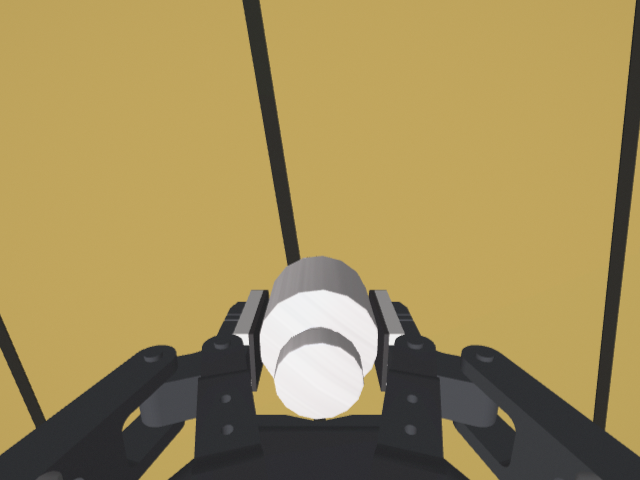

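View pics/s30.png

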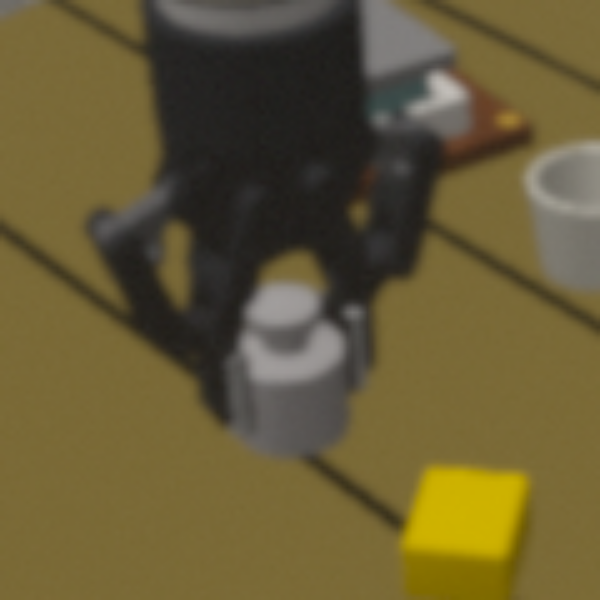

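```bash
python3 -m crank '0 0 -15 0 0 0 150;0 0 -50 0 0 0 150;0 0 -100 0 0 0 150;0 0 -130 0 0 0 150;0 0 -130 0 0 0 150;0 0 -130 0 0 0 150';python3 -c "
from h import *
c=Cam('wrist');cv2.imwrite('pics/w31.png',c.img)
to(601,288.4,135,-7.6)
"
```

```text
time: 40.25
tool_pos: [0.4356, 0.1084, 0.1352]
tcp_rot: [-2.364, -2.067, 0.004]
wrist_force: [0.2, -0.2, -5.4]
width: 0.493
pos [435.2 108.3 134.6] jaw -7.68 tilt 0.24 -> shift [200.7 140.3  -1.2] turn z -0.001 q6 0.32
```

View pics/w31.png

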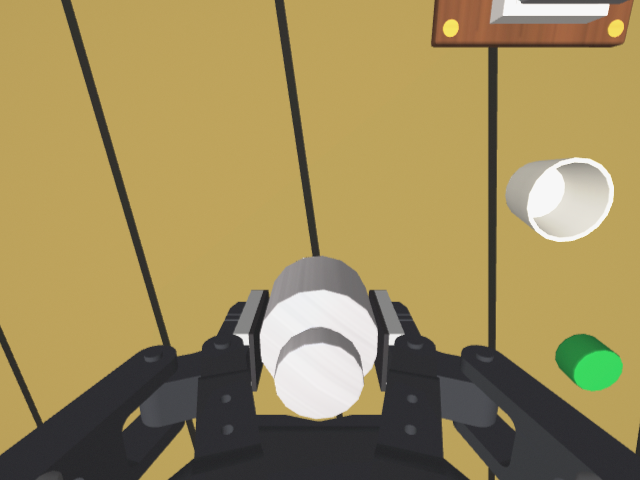

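```bash
python3 -m crank '35 25 -10 0 0 0 150;70 49 -10 0 0 0 150;105 73 -10 0 0 0 150;140 98 -10 0 0 0 150;175 122 -10 0 0 0 150;201 140 -10 0 0 0 150;201 140 -10 0 0 0 150;201 140 -10 0 0 0 150;201 140 -10 0 0 0 150';python3 -c "
from h import *
c=Cam('wrist');cv2.imwrite('pics/w32.png',c.img)
to(601,288.4,75,-7.6)
"
```

```text
time: 41.42
tool_pos: [0.6015, 0.2881, 0.1454]
tcp_rot: [-2.365, -2.067, 0.004]
wrist_force: [0.7, -1.7, -4.6]
width: 0.485
pos [601.8 288.2 145.9] jaw -7.71 tilt 0.11 -> shift [ 0.2 -0.7 70.9] turn z -0.002 q6 0.54
```

View pics/w32.png

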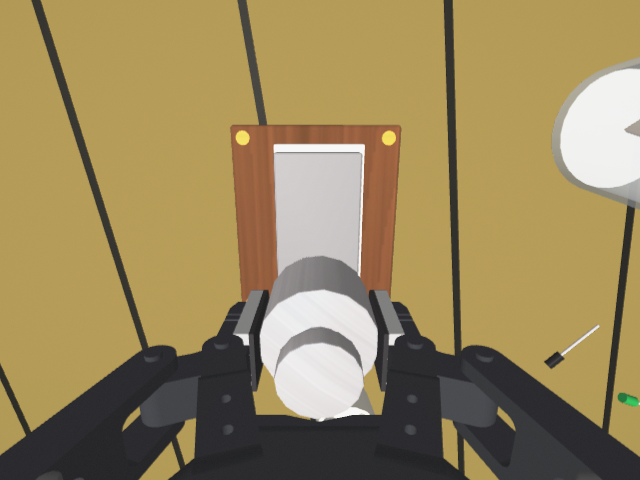

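```bash
python3 -m crank '0 -0.7 35 0 0 0 150;0 -0.7 60 0 0 0 150;0 -0.7 70 0 0 0 150;0 -0.7 72 0 0 0 150;0 -0.7 72 0 0 0 150;0 -0.7 72 0 0 0 150';python3 -c "
from h import *
to(601,288.4,62,-7.6)
c=Cam('side');cv2.imwrite('pics/s33.png',cv2.resize(c.img[90:230,220:380],None,fx=4,fy=4))
"
```

```text
time: 42.22
tool_pos: [0.6031, 0.2897, 0.0764]
tcp_rot: [2.365, 2.067, 0.004]
wrist_force: [-0.4, 0.7, -4.8]
width: 0.489
pos [603.1 289.7  76.4] jaw -7.68 tilt 0.15 -> shift [-1.6 -2.  14.4] turn z -0.001 q6 0.54
```

View pics/s33.png

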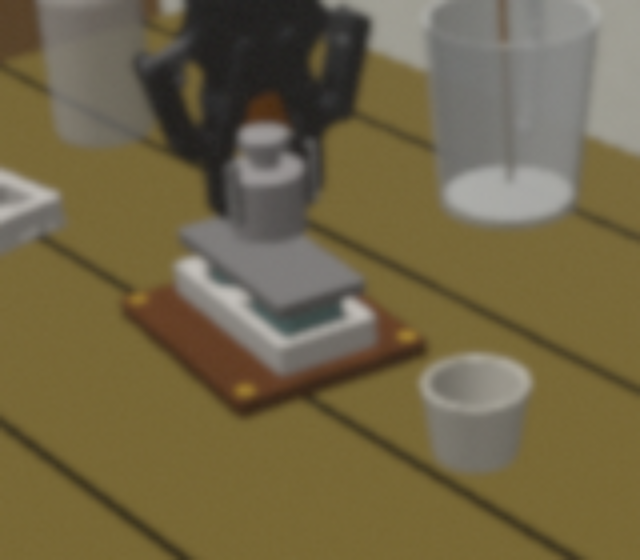

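```bash
python3 -m crank '-1.5 -2 0 0 0 0 150;-1.5 -2 6 0 0 0 150;-1.5 -2 10 0 0 0 150;-1.5 -2 12.5 0 0 0 150;-1.5 -2 14 0 0 0 150;-1.5 -2 14.5 0 0 0 150;-1.5 -2 14.5 0 0 0 150';python3 -c "
from h import *
to(601,288.4,62,-7.6)
c=Cam('side');cv2.imwrite('pics/s34.png',cv2.resize(c.img[90:230,220:380],None,fx=4,fy=4))
"
```

```text
time: 43.15
tool_pos: [0.5996, 0.2878, 0.062]
tcp_rot: [-2.365, -2.068, 0.002]
wrist_force: [-6.1, -3.8, 6.3]
width: 0.492
pos [599.6 287.8  62. ] jaw -7.68 tilt 0.06 -> shift [ 0.8  1.3 -0. ] turn z -0.001 q6 0.54
```

View pics/s34.png

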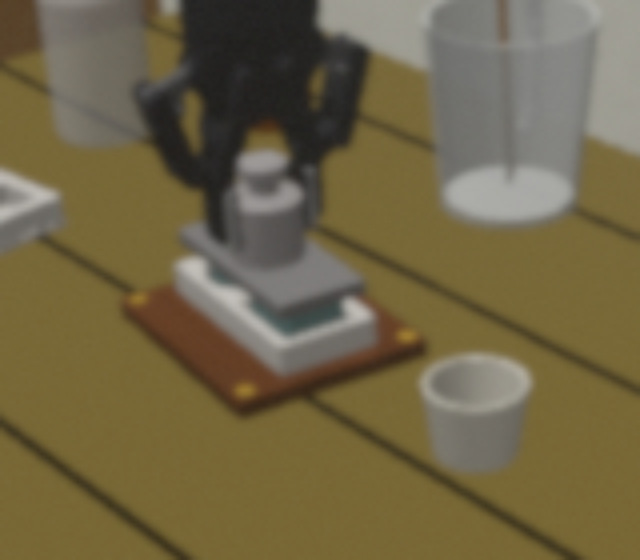

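The weight stands on the plate, so I'll release and rise straight up past the knob.

```bash
python3 -m crank '0 0 -0.3 0 0 0 120;0 0 -0.3 0 0 0 90;0 0 -0.3 0 0 0 50;0 0 -0.3 0 0 0 0;0 0 -0.3 0 0 0 0;0 0 -0.3 0 0 0 0;0 0 -30 0 0 0 0;0 0 -70 0 0 0 0;0 0 -110 0 0 0 0;0 0 -170 0 0 0 0;0 0 -170 0 0 0 0;0 0 -170 0 0 0 0;0 0 -170 0 0 0 0';python3 -c "
from h import *
c=Cam('wrist');cv2.imwrite('pics/w35.png',c.img);cv2.imwrite('pics/w35c.png',cv2.resize(c.img[80:310,240:400],None,fx=2.5,fy=2.5))
c=Cam('side');cv2.imwrite('pics/s35.png',cv2.resize(c.img[90:230,220:380],None,fx=4,fy=4))
"
```

```text
time: 44.82
tool_pos: [0.5988, 0.2876, 0.2281]
tcp_rot: [-2.364, -2.067, 0.005]
wrist_force: [0.5, 0.3, 0.1]
width: 1.002
```

View pics/w35c.png

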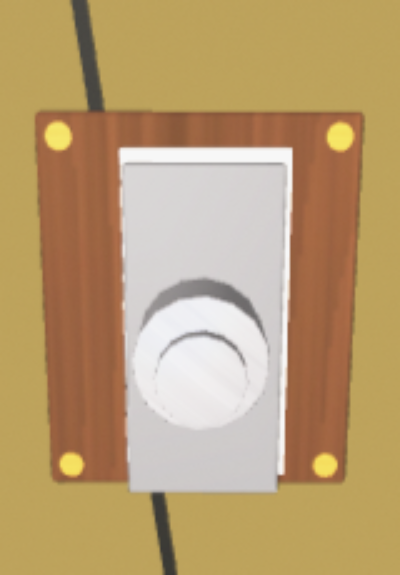

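View pics/s35.png

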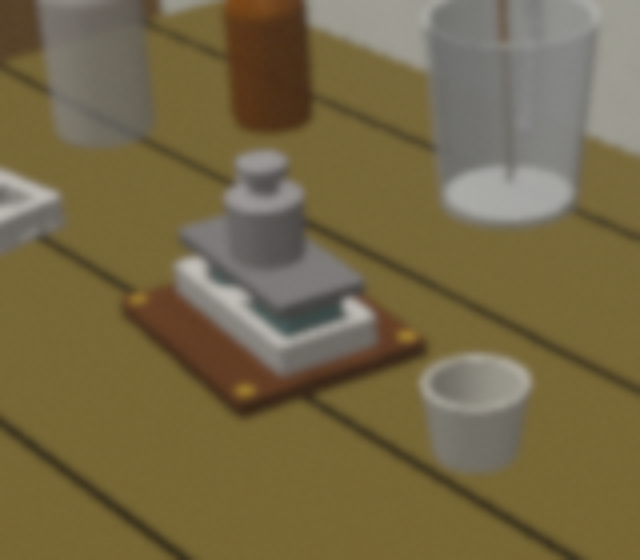

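```bash
python3 -c "
from h import *
c=Cam('wrist')
f=lambda L,z:(c.at([(240+a/2.5,80+b/2.5) for a,b in L],z)*1000).mean(0).round(1)
print('weight',f([(201,363)],.09),f([(200,373)],.112),'plate',f([(123,163),(287,163),(277,490),(131,491)],.054),'tray far edge mid',f([(119,148),(292,148)],.03),'board dots',f([(57,136),(340,136),(71,465),(325,465)],.012))
s=Cam('scene');cv2.imwrite('pics/sc35.png',s.img)
"
```

```text
weight [600.5 288.4] [600.5 291.2] plate [601.8 288.8] tray far edge mid [610.6 351.5] board dots [599.7 290. ]
```

View pics/sc35.png

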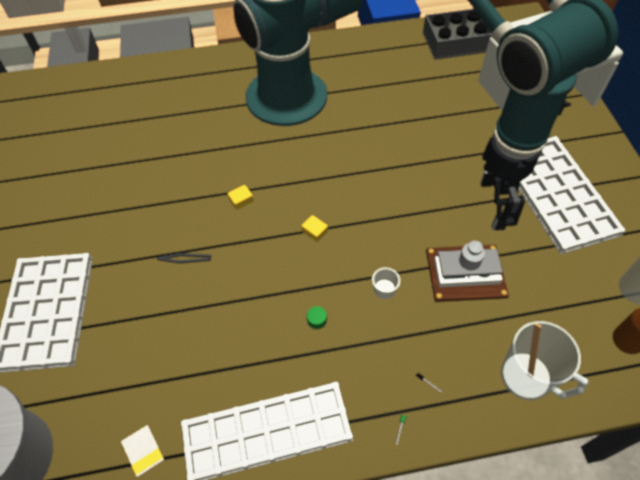

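The full stack stands at (470,265). The cup is still at (386,283), and the look-alikes have not moved. All offsets are within about 3 mm, so I'm handing it in.

```bash
python3 -c "
from workcell import job
print(job.finish_job())"
```

```text
the job is handed in; nothing more can be done
None
```

I built the stack in order: tray on the board, block and disc in their own pockets, plate over both, and the weight upright on the plate. I handed the job in at about 45 s of the 128 s allowed; no verdict is reported.

The last camera checks (calibration good to about 2 mm) showed no failures:

| Check | Result |
|---|---|
| Tray to board centre | about 3 mm |
| Plate to tray centre | about 2 mm |
| Weight to plate centre | about 1–3 mm, depending on whether the shoulder or the knob is used |
| Plate angle to the tray | within 0.1°, measured before the weight went on |

- **Castings:** both lay flat in their pockets, about 1–2 mm off centre. That was checked before the plate covered them; afterwards the castings were only partly visible, in the side view.
- **Weight position:** the knob and shoulder estimates of the weight's position differed by about 3 mm. It looks upright in the side view.
- **Everything else:** the gripper is open and about 10 cm clear above the stack. The cup is at the same spot in the picture as at the start, and the yellow and green look-alikes were not touched.

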